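# Weigh the walled-in amber jar

## Task

The low amber jar in the white tray is walled in by three taller bottles: without moving the jar, first stand all three bottles together on the black mat at the side, then stand the jar in the middle of the balance pan while they wait there, and finally put every bottle back, centred on the coaster of its own cap colour. Keep everything upright, set things down rather than dropping them, and leave the round flask alone.

Things in the scene. Friction and masses are not known exactly. Their poses are not given: they have to be found in the camera images.
- bottle_blue_mid (a point): White plastic bottle with blue screw cap and blue band: upright cylinder 50 mm in diameter up to 92 mm, cap 42 mm in diameter above, 120 mm tall overall, about 160 g. This point is on its axis, 60 mm above its foot; z is up along the axis. Grip its white body from above about 75 to 90 mm above the foot, so that the cap does not meet the palm.
- bottle_red_mid (a point): White plastic bottle with red screw cap and red band: upright cylinder 50 mm in diameter up to 92 mm, cap 42 mm in diameter above, 120 mm tall overall, about 160 g. This point is on its axis, 60 mm above its foot; z is up along the axis. Grip its white body from above about 75 to 90 mm above the foot, so that the cap does not meet the palm.
- bottle_yellow_mid (a point): White plastic bottle with yellow screw cap and yellow band: upright cylinder 50 mm in diameter up to 92 mm, cap 42 mm in diameter above, 120 mm tall overall, about 160 g. This point is on its axis, 60 mm above its foot; z is up along the axis. Grip its white body from above about 75 to 90 mm above the foot, so that the cap does not meet the palm.
- jar_mid (a point): Low amber glass jar with a small black lid: glass 40 mm in diameter and 30 mm high, lid 26 mm in diameter on top, 36 mm tall overall, about 90 g, standing on the floor of a round white tray (210 mm across, floor 5 mm above the table, rim 12 mm high) in the middle of the three bottles, whose axes are about 56 mm from its own, 120 degrees apart. This point is on its axis 18 mm above its foot; z is up.
- coaster_blue: Round blue coaster, 62 mm in diameter, 3 mm thick, fixed to the tray floor; the home place of the blue bottle, which stands on it at the start. Its origin is the centre of its underside, 5 mm above the table; z is up. The three coasters lie about 56 mm from the tray's centre, 120 degrees apart, so neighbours are 97 mm apart.
- coaster_red: Round red coaster, 62 mm in diameter, 3 mm thick, fixed to the tray floor; the home place of the red bottle, which stands on it at the start. Its origin is the centre of its underside, 5 mm above the table; z is up. The three coasters lie about 56 mm from the tray's centre, 120 degrees apart, so neighbours are 97 mm apart.
- coaster_yellow: Round yellow coaster, 62 mm in diameter, 3 mm thick, fixed to the tray floor; the home place of the yellow bottle, which stands on it at the start. Its origin is the centre of its underside, 5 mm above the table; z is up. The three coasters lie about 56 mm from the tray's centre, 120 degrees apart, so neighbours are 97 mm apart.
- park_mat: Black rubber mat lying to one side of the tray, 310 x 130 mm (along its own x and y), 3 mm thick, empty at the start and fixed: the side area. Its origin is the centre of its underside on the table; z is up.
- pan (a point): Centre of the top face of the round steel pan of the white laboratory balance, on the other side of the tray from the mat: pan 94 mm in diameter, its top 60 mm above the table, fixed; z is up. The balance's housing is 210 x 170 mm and 48 mm high, with its dark display on the robot's side.
- round_flask_mid (a point): Clear round-bottomed flask sitting in a cork ring (one piece), beyond the tray: ring 90 mm in diameter, ball 82 mm, neck up to 147 mm above the table. This point is the centre of the ball, 54 mm above the table. Not to be touched.
Not all that is in view belongs to the job. Of the things like the coaster_blue, leave any that is turquoise; of the rest the smaller one is meant.

How it is judged:
On the way, in this order (a step that is already met when the one before it is completed fails the run):
1. all three bottles stand released on the mat, the jar still in its place in the tray (x of bottle_blue_mid in the frame of park_mat between -0.15 and 0.15 m and y of bottle_blue_mid in the frame of park_mat between -0.06 and 0.06 m and height (world z) of each of bottle_blue_mid, bottle_red_mid, bottle_yellow_mid below 0.07 m and angle between each of bottle_blue_mid, bottle_red_mid, bottle_yellow_mid's own z axis and vertical below 0.15 rad and x of bottle_red_mid in the frame of park_mat between -0.15 and 0.15 m and y of bottle_red_mid in the frame of park_mat between -0.06 and 0.06 m and x of bottle_yellow_mid in the frame of park_mat between -0.15 and 0.15 m and y of bottle_yellow_mid in the frame of park_mat between -0.06 and 0.06 m and contact force between the fingers and bottle_blue below 0.1 N and linear speed of each of bottle_blue, bottle_red, bottle_yellow below 0.03 m/s and contact force between the fingers and bottle_red below 0.1 N and contact force between the fingers and bottle_yellow below 0.1 N and distance of jar_mid from where it was at the start of the episode below 0.025 m), for 0.2 s.
2. the jar stands released on the pan, the bottles still on the mat (horizontal distance between jar_mid and pan below 0.015 m and z of jar_mid in the frame of pan between 0.012 and 0.024 m and angle between each of jar_mid, bottle_blue_mid, bottle_red_mid, bottle_yellow_mid's own z axis and vertical below 0.15 rad and contact force between the fingers and jar below 0.1 N and linear speed of jar below 0.03 m/s and x of bottle_blue_mid in the frame of park_mat between -0.15 and 0.15 m and y of bottle_blue_mid in the frame of park_mat between -0.06 and 0.06 m and height (world z) of each of bottle_blue_mid, bottle_red_mid, bottle_yellow_mid below 0.07 m and x of bottle_red_mid in the frame of park_mat between -0.15 and 0.15 m and y of bottle_red_mid in the frame of park_mat between -0.06 and 0.06 m and x of bottle_yellow_mid in the frame of park_mat between -0.15 and 0.15 m and y of bottle_yellow_mid in the frame of park_mat between -0.06 and 0.06 m), for 0.2 s.
At the end, for the whole second after the job is handed in: Each bottle stands upright and released on the coaster of its own colour, axis within 12 mm of the coaster's centre; the amber jar stands upright and released on the balance pan, within 15 mm of its centre; all at rest (horizontal distance between jar_mid and pan below 0.015 m and z of jar_mid in the frame of pan between 0.012 and 0.024 m and angle between each of jar_mid, bottle_blue_mid, bottle_red_mid, bottle_yellow_mid's own z axis and vertical below 0.15 rad and horizontal distance between bottle_blue_mid and coaster_blue below 0.012 m and z of bottle_blue_mid in the frame of coaster_blue below 0.068 m and horizontal distance between bottle_red_mid and coaster_red below 0.012 m and z of bottle_red_mid in the frame of coaster_red below 0.068 m and horizontal distance between bottle_yellow_mid and coaster_yellow below 0.012 m and z of bottle_yellow_mid in the frame of coaster_yellow below 0.068 m and contact force between the fingers and bottle_blue below 0.1 N and linear speed of each of bottle_blue, bottle_red, bottle_yellow, jar below 0.03 m/s and contact force between the fingers and bottle_red below 0.1 N and contact force between the fingers and bottle_yellow below 0.1 N and contact force between the fingers and jar below 0.1 N); the robot touches nothing.
It fails at once if a bottle or the jar is knocked over (tilted by more than 0.6 rad) (angle between any of bottle_blue_mid, bottle_red_mid, bottle_yellow_mid, jar_mid's own z axis and vertical above 0.6 rad).
It fails at once if a bottle or the jar is dropped (out of the fingers and faster than 0.8 m/s: a fall of over 30 mm) ((contact force between the fingers and bottle_blue below 0.01 N and linear speed of bottle_blue above 0.8 m/s) or (contact force between the fingers and bottle_red below 0.01 N and linear speed of bottle_red above 0.8 m/s) or (contact force between the fingers and bottle_yellow below 0.01 N and linear speed of bottle_yellow above 0.8 m/s) or (contact force between the fingers and jar below 0.01 N and linear speed of jar above 0.8 m/s)).
It fails at once if the round flask is shifted by more than 20 mm (distance of round_flask_mid from where it was at the start of the episode above 0.02 m).
It also fails if it takes over 136 s, if anything falls off the work surface, if the arm or the gripper's body presses on something with over 40 N, if the wrist force passes 120 N, or if a joint passes its speed limit or range.

## Robot

A 6-joint arm with a two-finger parallel gripper is mounted at the origin on the work surface. World frame = base frame: x ahead of the robot, y to its left, z up, the work surface at z = 0. Lengths are in m, angles in rad, forces in N, time in s.
With the tool pointing down it reaches from about 0.4 to 0.825 m from the base axis. Payload 7 kg.
Tool frame: the origin (TCP) lies between the finger pads; the fingertips stand arm.nose_length ahead of it and the grasp point (between the pads) is the TCP (arm.nose_length is the distance from the TCP to the fingertips, in m); x points along the fingers, z is the direction in which the jaws open and shut, and the axes are right-handed (so a half turn about x gives the same grasp; the last joint's range is limited). The gripper opens to 88 mm and grips with 3 to 60 N. Pads are 19 mm wide; open, the fingers measure 130 mm over their backs; the gripper's body (78 mm by 193 mm) begins 47 mm behind the grasp point.
Start: joints at [-1.02, 0.359, 0.012, 0, -1.224, -0.288], TCP at [0.175, -0.652, 0.246] pointing down, gripper open.
Joint ranges: [-3.07, 3.07], [-1.43, 2.12], [-1.02, 1.25], [-3.03, 1.67], [-3.05, -0], [-3.03, 3.03]. Speed limits (rad/s): [2.39, 2.39, 3.01, 3.14, 3.14, 3.14].

## Interface

Orientations are given as [roll, pitch, yaw] about the fixed x, y, z axes, in that order (R = Rz(yaw) Ry(pitch) Rx(roll)).
In Python, from station import arm, viewer, spotter gives the robot as it stands.
- The arm moves only by the shell command python3 -m handwheel 'ROWS' [FORCE]. ROWS is a JSON object of lists of equal length, an entry for each row: "gripper": the gripper command: -1 is shut, 1 is fully open, values between are in proportion; "travel": the shift along the world's x, y, z each as a share of 500 mm, from -1 to 1, a list of three; "spin": the turn about the world's z as a share of 45 degrees, from -1 to 1. A call has 1 to 20 rows; each row is the pose to reach, as a shift and turn from the pose commanded when the call began; what a row does not reach only later rows make up. A row lasts 1/10 s, in which the tool goes at most 50 mm and 8.59 degrees, less where a joint would pass 70% of its speed; a pose out of reach is approached as far as the arm can. A call with a number of a shift or a turn outside -1 to 1 is refused whole. A call with a gripper value outside its range is refused whole. The fingers move at their own pace and stop on an object; FORCE is the grip in N (left out, the last holds). Time passes only in rows, so rows that repeat a pose let the fingers close. It gives the time, the measured TCP pose, the force and the opening at its end, in the units of the state.
- arm.get_state(): the state, without advancing time (a new reading comes with each control period).
- viewer.grab_frame(name): name is "side" or "top" or "wrist"; returns a dict with "pixels" (480x640x3 uint8, blue, green, red), "fx", "fy", "cx", "cy" (pixels), "eye" and "attitude" of the camera in the world. Camera axes: x right, y down, z forward; pixel columns grow to the right and rows downward; lengths in m; the calibration is good to about 2 mm. A picture is of the moment at which its call begins. There is no depth.
- arm.job_done(): hands the job in, once; it reports no verdict.
Trained networks look in the newest picture that a camera, given by its name, has taken for a name from the list of things; names that differ only in an ending like _2 or _b are one class to them, and where a whole thing is asked for, a point or a joint stands for the part that bears it (a point fixed in the world has none). Each returns a list of dicts, best first, with "conf" (0 to 1); they miss things now and then, are a little off and sometimes report something else, mostly with a low value. They report only what shows in the picture. A call takes as long as a camera call. They do not tell look-alikes from the thing itself.
- spotter.spot_in(camera, label): "rect" ([left, top, right, bottom] in pixels, round what is visible of it).
- spotter.tip_of(camera, label): "at" ([column, row] in pixels: a listed point, or the origin of a listed thing).
The state is a dict: "t": time; "q": joint angles; "qd": joint speeds; "joint_efforts": joint torques, N m; "eef_pos": TCP position; "ee_rot": TCP orientation; "force": force on the tool from outside, world axes, zero at the start; "moment": the same for the moment, N m; "width": finger opening in m.
Only numpy, scipy, OpenCV 4.12 (cv2) and the standard library are available. Lean on these libraries where they do the work, as an engineer would, in place of code of your own. Each camera call takes 0.05 s, during which the arm holds its last target.

## Working session

There is one attempt and no reset: what is moved stays moved. The work goes in short steps, Python scripts to look and compute and a shell command to move; the robot and the scene stay as the last step left them, time stands still between calls to the robot, and variables do not carry over. Pictures are saved under pics/ and viewed, and the job is handed in when it is done.

```bash
ls; mkdir -p pics
python3 - <<'E'
from station import arm, viewer, spotter
import cv2
s=arm.get_state(); print(s, arm.nose_length)
for n in ("side","top","wrist"):
    f=viewer.grab_frame(n); cv2.imwrite(f"pics/{n}0.png",f["pixels"]); print(n,f["fx"],f["fy"],f["cx"],f["cy"],f["eye"],f["attitude"])
E
```

```text
pics
{'t': 0.0, 'q': array([-1.01992199e+00,  3.59407473e-01,  1.10769063e-02, -3.74525950e-04,
       -1.22407429e+00, -2.88080084e-01]), 'qd': array([-0.00144507,  0.00131175,  0.00036291, -0.00017345,  0.00030061,
       -0.00125483]), 'joint_efforts': array([ 1.60618525e-03, -5.82715952e+01,  2.93046838e+01,  6.99696645e+00,
        6.85940424e-03, -1.86377606e-04]), 'eef_pos': array([ 0.17521144, -0.65140298,  0.24461279]), 'ee_rot': array([0.07262599, 1.5691497 , 1.90608901]), 'force': array([-0.28703213, -0.41320817, -0.2501739 ]), 'moment': array([-0.02996046,  0.02721431,  0.03297804]), 'width': 0.08758229365139487} 0.019
side 490.2061285012255 490.2061285012255 323.0391905193197 234.67391361894914 [0.3210829  0.54642026 0.73905018] [-2.38121226  0.01455231 -2.65702236]
top 529.579058417942 529.579058417942 314.2770718386851 242.50393941296096 [0.5709305  0.0223028  1.03708377] [-3.11594845 -0.02751809 -1.58850478]
wrist 384.04950706529564 384.04950706529564 322.18054493095565 239.80784840663162 [ 0.10054287 -0.6719969   0.38486495] [ 2.85121295e+00 -5.45713167e-04  1.83337174e+00]
```

View pics/top0.png

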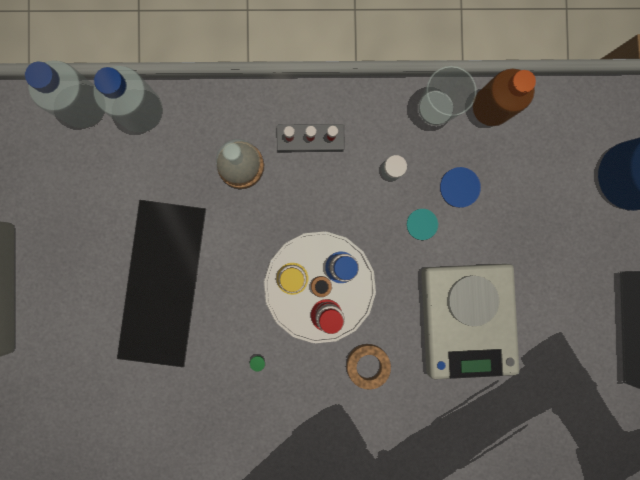

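View pics/side0.png

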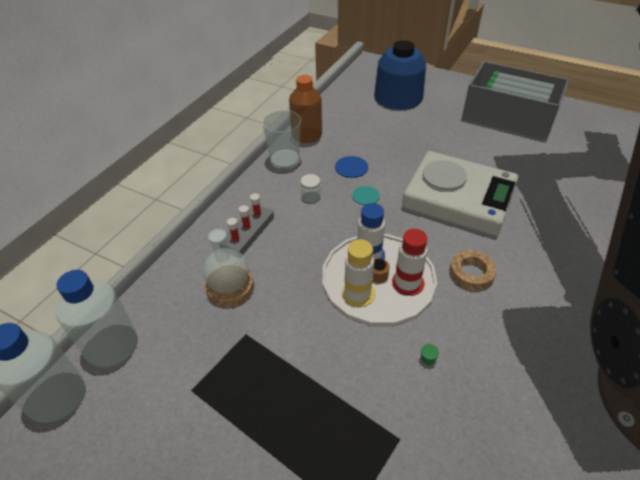

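View pics/wrist0.png

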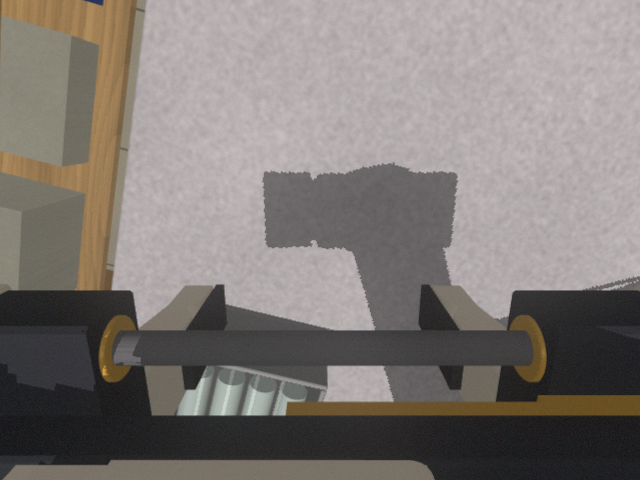

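The top picture shows the tray near (320,287) holding blue (343,267), yellow (292,279) and red (330,318) bottles. The jar is at (321,287), the mat at (161,283), the pan at (473,300) and the flask at (240,163). The blue disc at (460,187) and the turquoise one at (423,224) are decoys.

```bash
cat > h.py <<'E'
import numpy as np, cv2
from scipy.spatial.transform import Rotation as R
from station import arm, viewer, spotter
def cam(n):
    f=viewer.grab_frame(n)
    f['R']=R.from_euler('xyz',f['attitude']).as_matrix(); f['eye']=np.array(f['eye']); return f
def ray(f,uv):
    return f['R']@np.array([(uv[0]-f['cx'])/f['fx'],(uv[1]-f['cy'])/f['fy'],1.])
def plane(f,uv,z):
    d=ray(f,uv); return f['eye']+d*(z-f['eye'][2])/d[2]
def proj(f,p):
    c=f['R'].T@(np.array(p)-f['eye']); return np.array([f['fx']*c[0]/c[2]+f['cx'],f['fy']*c[1]/c[2]+f['cy']])
def tri(f,a,g,b):
    A=[];y=[]
    for fr,uv in((f,a),(g,b)):
        d=ray(fr,uv);d/=np.linalg.norm(d);P=np.eye(3)-np.outer(d,d);A.append(P);y.append(P@fr['eye'])
    return np.linalg.lstsq(np.vstack(A),np.hstack(y),rcond=None)[0]
E
python3 - <<'E'
from h import *
np.set_printoptions(precision=4,suppress=True)
Z=dict(bottle_blue_mid=.068,bottle_red_mid=.068,bottle_yellow_mid=.068,jar_mid=.023,coaster_blue=.005,coaster_red=.005,coaster_yellow=.005,park_mat=0,pan=.06,round_flask_mid=.054)
F={n:cam(n) for n in('top','side')}
for l,z in Z.items():
    pt={}
    for n in F:
        for d in spotter.tip_of(n,l)[:3]:
            pt.setdefault(n,d['at']); print(l,n,np.round(d['at'],1),round(d['conf'],2),plane(F[n],d['at'],z))
    if len(pt)==2: print('   tri',tri(F['top'],pt['top'],F['side'],pt['side']))
E
```

```text
bottle_blue_mid top [344.3 266.9] 0.8 [ 0.5497 -0.059   0.068 ]
bottle_blue_mid top [159.6 282.9] 0.52 [0.5268 0.277  0.068 ]
bottle_blue_mid top [242.  164.1] 0.19 [0.7412 0.125  0.068 ]
bottle_blue_mid side [370.1 237. ] 0.73 [ 0.5455 -0.0486  0.068 ]
bottle_blue_mid side [414.1 257.7] 0.6 [ 0.4541 -0.0377  0.068 ]
   tri [ 0.5496 -0.06    0.0553]
bottle_red_mid top [326.  316.9] 0.88 [ 0.4591 -0.0238  0.068 ]
bottle_red_mid side [411.5 257.8] 0.57 [ 0.4582 -0.0353  0.068 ]
   tri [ 0.4581 -0.0242  0.0795]
bottle_yellow_mid top [292.7 277.2] 0.75 [0.5326 0.0357 0.068 ]
bottle_yellow_mid side [358.7 271.2] 0.64 [0.5297 0.0362 0.068 ]
bottle_yellow_mid side [412.4 256.5] 0.47 [ 0.4579 -0.039   0.068 ]
   tri [0.5314 0.0352 0.066 ]
jar_mid top [319.2 285.3] 0.61 [ 0.5144 -0.014   0.023 ]
jar_mid side [381.8 266.7] 0.76 [ 0.5094 -0.0279  0.023 ]
   tri [ 0.5105 -0.0155  0.0358]
coaster_blue top [457.4 185.8] 0.75 [ 0.7039 -0.2906  0.005 ]
coaster_blue top [340. 264.] 0.66 [ 0.5541 -0.056   0.005 ]
coaster_blue top [421.7 220.5] 0.59 [ 0.6365 -0.2183  0.005 ]
coaster_blue side [351.8 16
[... 409 characters left out ...]
er_yellow side [356.4 292. ] 0.79 [0.5321 0.0354 0.005 ]
   tri [0.5288 0.0424 0.0152]
park_mat top [160.2 282.3] 0.88 [0.5249 0.2937 0.    ]
park_mat top [292.7 277.8] 0.65 [0.5288 0.0367 0.    ]
park_mat side [289.2 413.1] 0.81 [0.5273 0.2903 0.    ]
   tri [0.5254 0.2922 0.006 ]
pan top [477.3 304.2] 0.9 [ 0.4758 -0.3057  0.06  ]
pan side [442.9 172.6] 0.74 [ 0.486 -0.302  0.06 ]
   tri [ 0.481  -0.3029  0.0618]
round_flask_mid top [240.3 164.5] 0.68 [0.7429 0.1297 0.054 ]
round_flask_mid top [476.6 301.4] 0.68 [ 0.4805 -0.3066  0.054 ]
round_flask_mid top [291.1 276.9] 0.44 [0.5327 0.0389 0.054 ]
round_flask_mid side [223.5 271.9] 0.56 [0.7505 0.1381 0.054 ]
   tri [0.7483 0.1331 0.0494]
```

```bash
cat >> h.py <<'E'
from scipy.optimize import least_squares
def circ(x,y,z,r,n=60):
    a=np.linspace(0,2*np.pi,n,endpoint=False); return np.c_[x+r*np.cos(a),y+r*np.sin(a),np.full(n,z)]
def hullc(f,P):
    h=cv2.convexHull(np.array([proj(f,p) for p in P],np.float32)); m=cv2.moments(h); return np.array([m['m10'],m['m01']])/m['m00'],m['m00']
def blobs(mask,amin=60):
    n,l,s,c=cv2.connectedComponentsWithStats(mask.astype(np.uint8)); return [(c[i],s[i]) for i in range(1,n) if s[i,4]>=amin]
def fitc(f,uv,mk,g):
    r=least_squares(lambda p:hullc(f,mk(*p))[0]-uv,g,x_scale=.01,diff_step=1e-3); return r.x,hullc(f,mk(*r.x))[1]
def hsvmask(f,col):
    h=cv2.cvtColor(f['pixels'],cv2.COLOR_BGR2HSV); H,S,V=[h[...,i].astype(int) for i in range(3)]
    return {'blue':(abs(H-112)<10)&(S>130)&(V>60),'red':((H<6)|(H>172))&(S>150)&(V>60),'yellow':(abs(H-26)<7)&(S>120)&(V>80),'black':(V<40),'white':(S<60)&(V>150)}[col]
def ppx(f,mask,uv): pass
E
python3 - <<'E'
from h import *
np.set_printoptions(precision=4,suppress=True)
F={n:cam(n) for n in('top','side')}
for n,f in F.items():
    for c in('blue','red','yellow'):
        for uv,s in blobs(hsvmask(f,c)):
            x,a=fitc(f,uv,lambda x,y:np.r_[circ(x,y,.128,.021),circ(x,y,.100,.021)],[.5,0]); print(n,c,uv,s,'->',x,a)
f=F['top']
h=cv2.cvtColor(f['pixels'],cv2.COLOR_BGR2HSV)
for p in((287,321),(287,335),(287,312),(300,473),(300,440),(280,160),(260,300),(250,290),(318,330),(315,318)): print(p,h[p])
for n,f in F.items():
    m=(hsvmask(f,'black')).astype(np.uint8)
    cs,_=cv2.findContours(m,cv2.RETR_EXTERNAL,cv2.CHAIN_APPROX_NONE)
    for c in cs:
        if cv2.contourArea(c)>2000:
            b=cv2.approxPolyDP(cv2.convexHull(c),8,True)[:,0]; print(n,b.tolist(),np.array([plane(f,q,.003) for q in b]))
E
```

```text
top blue [112.7902  78.2343] [103  68  19  24 286] -> [0.8856 0.3417] 647.2730267326115
top blue [98.4444 85.0476] [95 78 10 14 63] -> [0.8739 0.3664] 653.4817240464617
top blue [636.5721 166.3349] [633 146   7  42 215] -> [ 0.7199 -0.5794] 671.164984902367
top blue [459.7921 186.8797] [ 441  167   39   40 1222] -> [ 0.6877 -0.2613] 565.396587979747
top blue [345.2457 267.5459] [334 257  23  22 403] -> [ 0.5497 -0.0564] 489.1984893353656
top red [318.2936 310.1193] [311 300  28  28 109] -> [ 0.4769 -0.0083] 501.4439593590796
top red [330.471  320.8469] [319 309  24  24 431] -> [ 0.4578 -0.0291] 511.7340203472413
top yellow [291.7221 278.7575] [277 263  31  31 565] -> [0.5322 0.0367] 478.27091254573315
side blue [402.7969  76.7432] [ 379   48   46   61 1659] -> [ 0.683 -0.554] 281.95117981219664
side blue [351.1216 166.4961] [336 157  32  20 518] -> [ 0.6442 -0.1699] 439.04026851500385
side blue [371.736  214.6379] [362 203  21  24 428] -> [ 0.5504 -0.0605] 544.194437951548
side blue [ 74.5829 285.9122] [ 57 270  35  32 820] -> [0.9105 0.3075] 779.9072588782874
side blue [ 10.7115 341
[... 594 characters left out ...]
73) [ 27  20 139]
(300, 440) [ 25  35 161]
(280, 160) [20 26 30]
(260, 300) [ 21  26 188]
(250, 290) [ 20  24 189]
(318, 330) [  1 181 155]
(315, 318) [ 17  32 143]
top [[140, 201], [155, 203], [194, 274], [183, 365], [118, 357]] [[0.6833 0.3302 0.003 ]
 [0.6789 0.3014 0.003 ]
 [0.5398 0.2277 0.003 ]
 [0.3649 0.2509 0.003 ]
 [0.3831 0.3749 0.003 ]]
side [[193, 390], [246, 336], [398, 440], [374, 479], [303, 479]] [[0.6824 0.3295 0.003 ]
 [0.6629 0.2074 0.003 ]
 [0.3627 0.2524 0.003 ]
 [0.3724 0.3183 0.003 ]
 [0.4609 0.3644 0.003 ]]
side [[639, 448], [604, 404], [591, 337], [639, 133]] [[ 0.0484  0.1021  0.003 ]
 [ 0.101   0.0545  0.003 ]
 [ 0.1347 -0.0623  0.003 ]
 [ 0.1072 -0.7478  0.003 ]]
```

Run:
```python
from h import *
f=cam('top'); i=f['pixels'][210:400,240:540]; cv2.imwrite('pics/crop1.png',cv2.resize(i,None,fx=2.66,fy=2.66,interpolation=cv2.INTER_CUBIC))
f=cam('side'); i=f['pixels'][130:340,310:530]; cv2.imwrite('pics/crop2.png',cv2.resize(i,None,fx=2.66,fy=2.66,interpolation=cv2.INTER_CUBIC))
```

```text
(no output)
```

View pics/crop1.png

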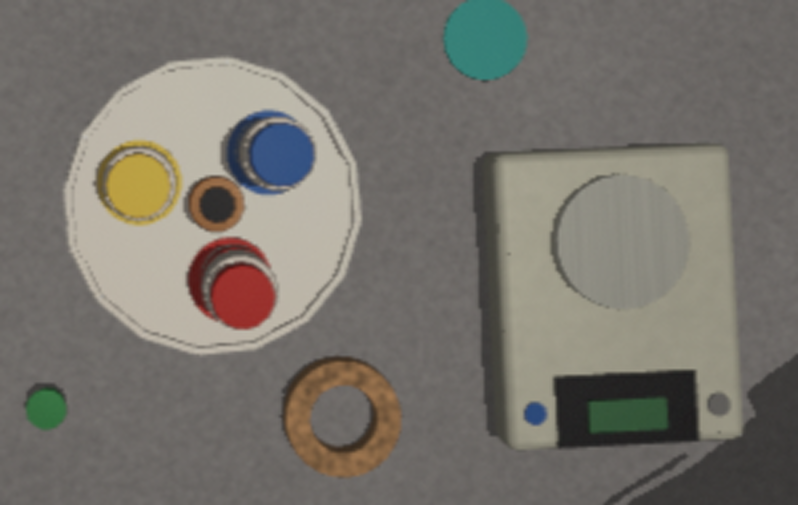

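View pics/crop2.png

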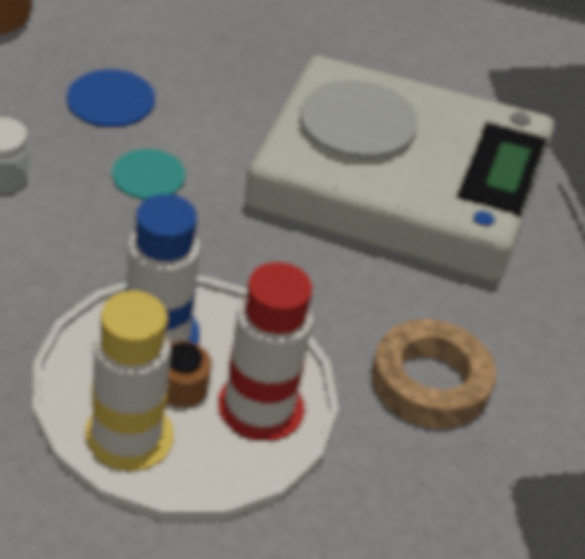

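```bash
cat >> h.py <<'E'
def st():
    s=arm.get_state(); M=R.from_euler('xyz',s['ee_rot']).as_matrix(); a=np.degrees(np.arctan2(M[1,2],M[0,2]))
    print('t%.2f'%s['t'],'p',np.round(s['eef_pos'],4),'jaw',round(a,1),'down',np.round(M[:,0],3),'F',np.round(s['force'],1),'w',round(s['width'],4),'q',np.round(s['q'],2)); return s
def to(x,y,z):
    p=arm.get_state()['eef_pos']; print('travel',np.round((np.array([x,y,z])-p)/.5,3))
E
python3 - <<'E'
from h import *
st(); to(.5315,.035,.20)
E
```

```text
t1.45 p [ 0.1753 -0.6518  0.2455] jaw 105.1 down [-0.  0. -1.] F [-0.4  0.5  0.3] w 0.0878 q [-1.02  0.36  0.01  0.   -1.22 -0.29]
travel [ 0.712  1.374 -0.091]
```

```bash
python3 -m handwheel '{"gripper":[0.64,0.64,0.64,0.64,0.64,0.64,0.64,0.64,0.64],"travel":[[0.36,0.69,0],[0.36,0.69,0],[0.36,0.69,0],[0.36,0.69,0],[0.36,0.69,0],[0.36,0.69,0],[0.36,0.69,0],[0.36,0.69,0],[0.36,0.69,0]],"spin":[-0.524,-0.524,-0.524,-0.524,-0.524,-0.524,-0.524,-0.524,-0.524]}' 25
python3 -m handwheel '{"gripper":[0.64,0.64,0.64,0.64,0.64,0.64,0.64,0.64,0.64,0.64,0.64],"travel":[[0.352,0.684,0],[0.352,0.684,0],[0.352,0.684,0],[0.352,0.684,0],[0.352,0.684,0],[0.352,0.684,0],[0.352,0.684,0],[0.352,0.684,0],[0.352,0.684,0],[0.352,0.684,0],[0.352,0.684,0]],"spin":[0,0,0,0,0,0,0,0,0,0,0]}'
python3 - <<'E'
from h import *
st(); f=cam('wrist'); cv2.imwrite('pics/w1.png',f['pixels']); to(.5315,.035,.093)
E
```

```text
t: 2.35
eef_pos: [0.3572, -0.3036, 0.2463]
ee_rot: [-1.489, 1.569, -0.062]
force: [0.3, -1.1, 0.5]
width: 0.0717
t: 3.45
eef_pos: [0.531, 0.0343, 0.2455]
ee_rot: [2.109, 1.57, -2.753]
force: [-0.2, 0.6, 0.1]
width: 0.0714
t3.45 p [0.531  0.0343 0.2455] jaw 81.4 down [-0. -0. -1.] F [-0.2  0.6  0.1] w 0.0714 q [ 0.43  0.12 -0.3  -0.   -1.15 -2.15]
travel [ 0.001  0.002 -0.305]
```

View pics/w1.png

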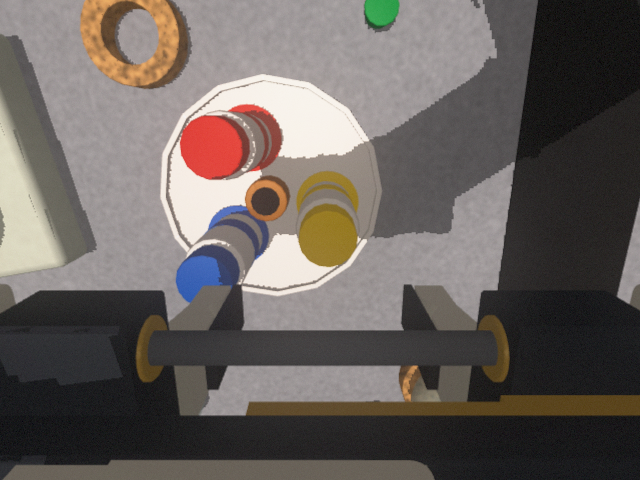

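The wrist view shows the tray from above the yellow bottle: its cap is at (328,238), red at (213,148), blue at (207,273) and the jar at (267,200). The yellow bottle lies about midway between the fingers.

Run:
```python
from h import *
np.set_printoptions(precision=4,suppress=True)
f=cam('wrist')
h=cv2.cvtColor(f['pixels'],cv2.COLOR_BGR2HSV); H,S,V=[h[...,i].astype(int) for i in range(3)]
print(h[240,328],h[148,213],h[184,328])
for nm,m in(('yellow',(abs(H-26)<8)&(S>150)),('red',((H<6)|(H>172))&(S>150)&(V>60))):
    for uv,s in blobs(m,300):
        print(nm,uv,s,*fitc(f,uv,lambda x,y:np.r_[circ(x,y,.128,.021),circ(x,y,.100,.021)],[.5,0]))
m=(V<60)
for uv,s in blobs(m[170:230,235:300],100): print('lid',uv+[235,170],s,*fitc(f,uv+[235,170],lambda x,y:circ(x,y,.041,.013),[.5,0]))
```

```text
[ 22 193 152] [  2 188 228] [ 20 113 136]
yellow [327.9472 186.2732] [297 172  61  40 853] [0.4954 0.0431] 3165.085251651006
yellow [327.5695 235.0444] [ 299  204   58   62 2813] [0.5308 0.0376] 3086.5601002313197
yellow [499.6887 357.3913] [483 320  26  62 575] [0.6539 0.1599] 3157.358605395537
yellow [144.8349 362.9256] [136 327  26  55 430] [ 0.6164 -0.1248] 3129.7757901520235
yellow [545.8032 405.5839] [ 414  395  226   21 3151] [0.707  0.1976] 3108.2408371279016
red [211.5792 146.7985] [ 181  116   62   63 3082] [ 0.4578 -0.0307] 3758.8923322819755
```

```bash
python3 -m handwheel '{"gripper":[0.64,0.64,0.64,0.64,0.64,-1,-1,-1,-1,-1],"travel":[[0,0.003,-0.08],[0,0.003,-0.16],[0,0.003,-0.24],[0,0.003,-0.305],[0,0.003,-0.305],[0,0.003,-0.305],[0,0.003,-0.305],[0,0.003,-0.305],[0,0.003,-0.305],[0,0.003,-0.305]],"spin":[0,0,0,0,0,0,0,0,0,0]}' 25
python3 - <<'E'
from h import *
st(); to(.524,.291,.18)
E
```

```text
t: 4.55
eef_pos: [0.5326, 0.0371, 0.0948]
ee_rot: [-1.136, 1.567, 0.287]
force: [0.1, 1.0, 8.0]
width: 0.0495
t4.55 p [0.5326 0.0371 0.0948] jaw 81.5 down [ 0.003  0.001 -1.   ] F [0.1 1.  8. ] w 0.0495 q [ 0.44  0.28 -0.49  0.   -0.79 -2.16]
travel [-0.017  0.508  0.17 ]
```

```bash
python3 -m handwheel '{"gripper":[-1,-1,-1,-1,-1,-1],"travel":[[0,0,0.02],[0,0,0.06],[0,0,0.12],[0,0,0.18],[0,0,0.18],[0,0,0.18]],"spin":[0,0,0,0,0,0]}' 25
python3 - <<'E'
from h import *
st(); to(.524,.291,.18);f=cam('side'); cv2.imwrite('pics/s2.png',f['pixels'])
E
```

```text
t: 5.15
eef_pos: [0.5312, 0.0368, 0.1839]
ee_rot: [-0.733, 1.569, 0.689]
force: [-1.1, -0.7, -2.1]
width: 0.0494
t5.15 p [0.5312 0.0368 0.1839] jaw 81.5 down [ 0.001  0.001 -1.   ] F [-1.1 -0.7 -2.1] w 0.0494 q [ 0.44  0.17 -0.39 -0.   -1.   -2.16]
travel [-0.014  0.508 -0.008]
```

View pics/s2.png

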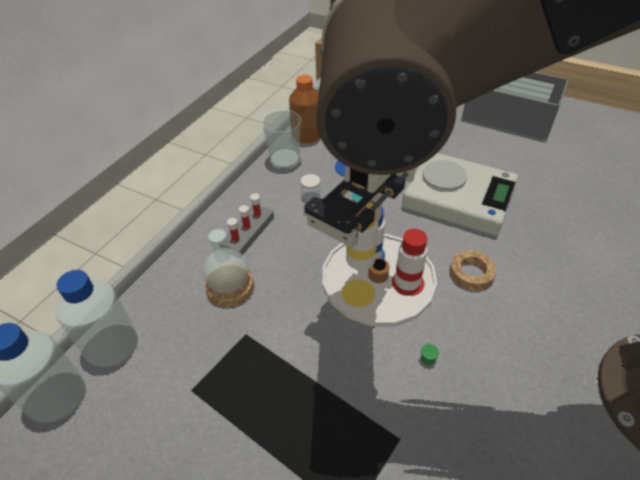

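The yellow bottle is held upright above the tray, and its coaster shows free at (358,293). I'm moving it to the middle of the mat.

```bash
python3 -m handwheel '{"gripper":[-1,-1,-1,-1,-1,-1,-1,-1,-1,-1,-1,-1,-1],"travel":[[-0.002,0.05,0],[-0.004,0.13,0],[-0.006,0.22,0],[-0.008,0.31,0],[-0.01,0.4,0],[-0.012,0.47,0],[-0.014,0.508,0],[-0.014,0.508,-0.05],[-0.014,0.508,-0.11],[-0.014,0.508,-0.15],[-0.014,0.508,-0.17],[-0.014,0.508,-0.18],[-0.014,0.508,-0.184]],"spin":[0,0,0,0,0,0,0,0,0,0,0,0,0]}' 25
python3 - <<'E'
from h import *
st(); to(.524,.291,.089)
E
```

```text
t: 6.5
eef_pos: [0.5245, 0.2905, 0.0909]
ee_rot: [2.846, 1.57, -2.015]
force: [-0.2, 0.1, -1.2]
width: 0.0499
t6.50 p [0.5245 0.2905 0.0909] jaw 81.5 down [-0. -0. -1.] F [-0.2  0.1 -1.2] w 0.0499 q [ 0.83  0.38 -0.35  0.   -0.84 -2.55]
travel [-0.001  0.001 -0.004]
```

```bash
python3 -m handwheel '{"gripper":[-1,-1,-1,-1],"travel":[[0,0,-0.002],[0,0,-0.004],[0,0,-0.004],[0,0,-0.004]],"spin":[0,0,0,0]}' 25
python3 - <<'E'
from h import *
st()
E
```

```text
t: 6.9
eef_pos: [0.5248, 0.291, 0.0899]
ee_rot: [-0.731, 1.569, 0.692]
force: [-0.9, 0.6, -0.4]
width: 0.0493
t6.90 p [0.5248 0.291  0.0899] jaw 81.5 down [ 0.001  0.001 -1.   ] F [-0.9  0.6 -0.4] w 0.0493 q [ 0.83  0.38 -0.35  0.   -0.84 -2.55]
```

```bash
python3 -m handwheel '{"gripper":[-1,-1,0.6,0.6,0.6,0.6,0.6,0.6,0.6],"travel":[[0,0,-0.002],[0,0,-0.003],[0,0,-0.003],[0,0,-0.003],[0,0,-0.003],[0,0,-0.003],[0,0,0.08],[0,0,0.16],[0,0,0.24]],"spin":[0,0,0,0,0,0,0,0,0]}' 25
python3 - <<'E'
from h import *
st(); 
for n in('top','side'):
    f=cam(n); cv2.imwrite(f'pics/{n}3.png',f['pixels'])
to(.458,-.0305,.093)
E
```

```text
t: 7.8
eef_pos: [0.5241, 0.2904, 0.2102]
ee_rot: [2.62, 1.57, -2.241]
force: [0.8, 1.2, -0.5]
width: 0.0698
t7.80 p [0.5241 0.2904 0.2102] jaw 81.5 down [-0.001 -0.001 -1.   ] F [ 0.8  1.2 -0.5] w 0.0698 q [ 0.83  0.26 -0.21  0.   -1.1  -2.55]
travel [-0.138 -0.646 -0.245]
```

View pics/side3.png

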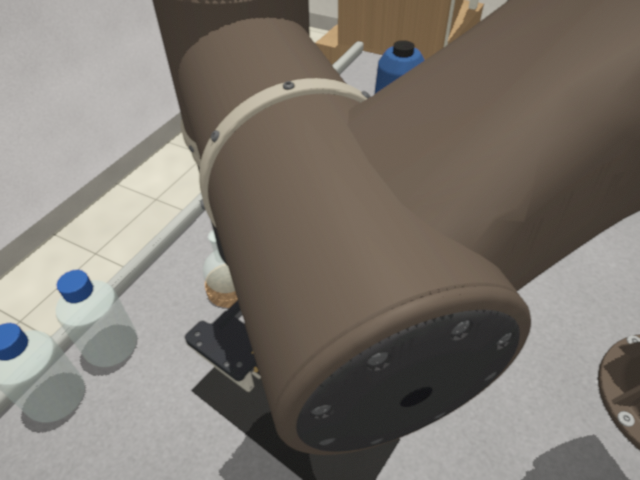

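The arm hides the mat in the side view, so I'll check from above the red bottle.

```bash
python3 -m handwheel '{"gripper":[0.6,0.6,0.6,0.6,0.6,0.6,0.6,0.6,0.6],"travel":[[-0.138,-0.646,0.02],[-0.138,-0.646,0.02],[-0.138,-0.646,0.02],[-0.138,-0.646,0.02],[-0.138,-0.646,0.02],[-0.138,-0.646,0.02],[-0.138,-0.646,0.02],[-0.138,-0.646,0.02],[-0.138,-0.646,0.02]],"spin":[0,0,0,0,0,0,0,0,0]}' 25
python3 - <<'E'
from h import *
st(); 
for n in('side',):
    f=cam(n); cv2.imwrite(f'pics/{n}4.png',f['pixels'])
to(.458,-.0305,.093)
E
```

```text
t: 8.8
eef_pos: [0.4553, -0.0329, 0.2191]
ee_rot: [-0.982, 1.57, 0.438]
force: [-0.3, 0.8, -0.3]
width: 0.0697
t8.80 p [ 0.4553 -0.0329  0.2191] jaw 81.4 down [ 0.001  0.    -1.   ] F [-0.3  0.8 -0.3] w 0.0697 q [ 0.36  0.01 -0.49 -0.   -1.07 -2.08]
travel [ 0.005  0.003 -0.252]
```

View pics/side4.png

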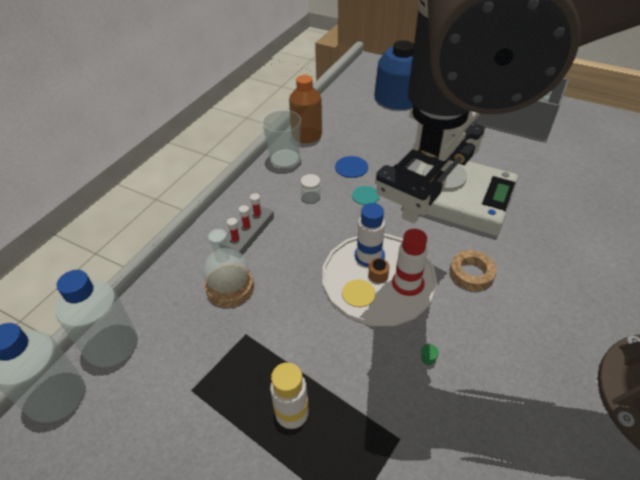

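The yellow bottle stands upright in the middle of the mat at (290,397), and the jar is undisturbed at (379,270). Next I grip red.

```bash
python3 -m handwheel '{"gripper":[0.6,0.6,0.6,0.6,0.6,-1,-1,-1,-1,-1],"travel":[[0.005,0.004,-0.08],[0.005,0.004,-0.16],[0.005,0.004,-0.22],[0.005,0.004,-0.252],[0.005,0.004,-0.252],[0.005,0.004,-0.252],[0.005,0.004,-0.252],[0.005,0.004,-0.252],[0.005,0.004,-0.252],[0.005,0.004,-0.252]],"spin":[0,0,0,0,0,0,0,0,0,0]}' 25
python3 -m handwheel '{"gripper":[-1,-1,-1,-1,-1,-1],"travel":[[0,0,0.02],[0,0,0.06],[0,0,0.12],[0,0,0.18],[0,0,0.18],[0,0,0.18]],"spin":[0,0,0,0,0,0]}' 25
python3 - <<'E'
from h import *
st(); to(.425,.306,.09)
E
```

```text
t: 9.85
eef_pos: [0.4588, -0.0299, 0.0941]
ee_rot: [-1.09, 1.568, 0.332]
force: [-0.3, 2.6, 5.7]
width: 0.0492
t: 10.45
eef_pos: [0.4576, -0.0303, 0.1837]
ee_rot: [-0.773, 1.569, 0.648]
force: [-0.0, 0.6, -2.6]
width: 0.0493
t10.45 p [ 0.4576 -0.0303  0.1837] jaw 81.5 down [ 0.001  0.001 -1.   ] F [-0.   0.6 -2.6] w 0.0493 q [ 0.36  0.05 -0.54 -0.   -0.98 -2.08]
travel [-0.065  0.673 -0.187]
```

```bash
python3 -m handwheel '{"gripper":[-1,-1,-1,-1,-1,-1,-1,-1,-1,-1],"travel":[[-0.005,0.05,0],[-0.013,0.13,0],[-0.021,0.22,0],[-0.03,0.31,0],[-0.038,0.4,0],[-0.047,0.49,0],[-0.055,0.58,0],[-0.062,0.65,0],[-0.065,0.673,0],[-0.065,0.673,-0.05]],"spin":[0,0,0,0,0,0,0,0,0,0]}' 25
python3 -m handwheel '{"gripper":[-1,-1,-1,-1,-1,-1,-1],"travel":[[0,0,-0.06],[0,0,-0.1],[0,0,-0.12],[0,0,-0.13],[0,0,-0.136],[0,0,-0.139],[0,0,-0.139]],"spin":[0,0,0,0,0,0,0]}' 25
python3 - <<'E'
from h import *
st()
E
```

```text
t: 11.45
eef_pos: [0.426, 0.3088, 0.1591]
ee_rot: [-0.652, 1.567, 0.773]
force: [0.8, 0.7, -2.2]
width: 0.0497
t: 12.15
eef_pos: [0.4257, 0.3065, 0.0893]
ee_rot: [-0.549, 1.57, 0.873]
force: [-0.1, 0.6, -2.0]
width: 0.0492
t12.15 p [0.4257 0.3065 0.0893] jaw 81.5 down [ 0.001  0.001 -1.   ] F [-0.1  0.6 -2. ] w 0.0492 q [ 1.    0.27 -0.52  0.   -0.78 -2.72]
```

```bash
python3 -m handwheel '{"gripper":[-1,-1,-1,0.6,0.6,0.6,0.6,0.6,0.6,0.6],"travel":[[0,0,-0.002],[0,0,-0.004],[0,0,-0.004],[0,0,-0.004],[0,0,-0.004],[0,0,-0.004],[0,0,-0.004],[0,0,0.08],[0,0,0.16],[0,0,0.25]],"spin":[0,0,0,0,0,0,0,0,0,0]}' 25
python3 - <<'E'
from h import *
st(); to(.5502,-.058,.22)
E
```

```text
t: 13.15
eef_pos: [0.4249, 0.3056, 0.2143]
ee_rot: [2.659, 1.569, -2.202]
force: [0.6, 1.0, -0.0]
width: 0.0702
t13.15 p [0.4249 0.3056 0.2143] jaw 81.5 down [-0.001 -0.002 -1.   ] F [ 0.6  1.  -0. ] w 0.0702 q [ 1.    0.13 -0.36 -0.   -1.07 -2.72]
travel [ 0.251 -0.727  0.011]
```

```bash
python3 -m handwheel '{"gripper":[0.6,0.6,0.6,0.6,0.6,0.6,0.6,0.6,0.6,0.6],"travel":[[0.251,-0.727,0.011],[0.251,-0.727,0.011],[0.251,-0.727,0.011],[0.251,-0.727,0.011],[0.251,-0.727,0.011],[0.251,-0.727,0.011],[0.251,-0.727,0.011],[0.251,-0.727,0.011],[0.251,-0.727,0.011],[0.251,-0.727,0.011]],"spin":[0,0,0,0,0,0,0,0,0,0]}' 25
python3 - <<'E'
from h import *
st(); to(.5502,-.058,.093)
for n in('side','wrist'):
    f=cam(n); cv2.imwrite(f'pics/{n}5.png',f['pixels'])
m=hsvmask(f,'blue')
for uv,s in blobs(m,300): print(uv,s,*fitc(f,uv,lambda x,y:np.r_[circ(x,y,.128,.021),circ(x,y,.100,.021)],[.5,0]))
E
```

```text
t: 14.15
eef_pos: [0.5507, -0.0582, 0.2185]
ee_rot: [1.783, 1.57, -3.081]
force: [-0.1, 0.3, -0.6]
width: 0.0702
t14.15 p [ 0.5507 -0.0582  0.2185] jaw 81.3 down [-0.001 -0.    -1.   ] F [-0.1  0.3 -0.6] w 0.0702 q [ 0.25  0.18 -0.3  -0.   -1.09 -1.97]
travel [-0.001  0.    -0.251]
[33.80232558  7.45930233] [ 22   0  24  18 344] [ 0.38883819 -0.19556183] 7928.970637785048
[317.34075724 244.98589458] [ 294  219   52   59 1347] [ 0.54839385 -0.0607342 ] 3792.6141975820065
```

View pics/side5.png

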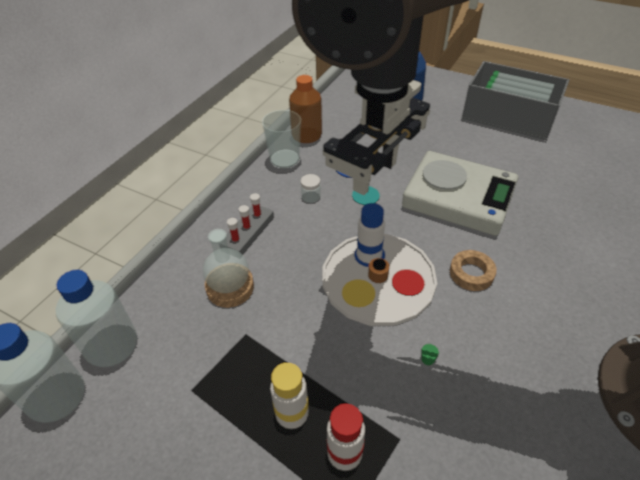

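View pics/wrist5.png

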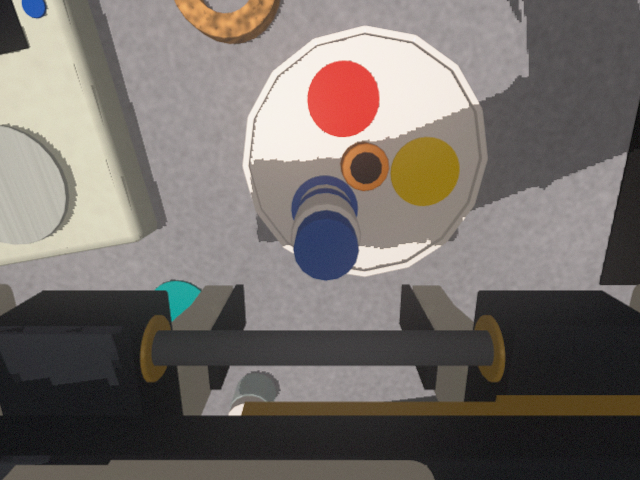

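Red and yellow stand upright on the mat at (346,437) and (290,397). The jar is in place and blue is between the fingers.

```bash
python3 -m handwheel '{"gripper":[0.6,0.6,0.6,0.6,0.6,-1,-1,-1,-1,-1],"travel":[[-0.001,-0.002,-0.08],[-0.001,-0.002,-0.16],[-0.001,-0.002,-0.22],[-0.001,-0.002,-0.251],[-0.001,-0.002,-0.251],[-0.001,-0.002,-0.251],[-0.001,-0.002,-0.251],[-0.001,-0.002,-0.251],[-0.001,-0.002,-0.251],[-0.001,-0.002,-0.251]],"spin":[0,0,0,0,0,0,0,0,0,0]}' 25
python3 -m handwheel '{"gripper":[-1,-1,-1,-1,-1,-1],"travel":[[0,0,0.02],[0,0,0.06],[0,0,0.12],[0,0,0.18],[0,0,0.18],[0,0,0.18]],"spin":[0,0,0,0,0,0]}' 25
python3 - <<'E'
from h import *
st(); to(.623,.276,.09)
E
```

```text
t: 15.25
eef_pos: [0.5514, -0.058, 0.0948]
ee_rot: [-1.216, 1.568, 0.206]
force: [-0.3, 2.4, 5.9]
width: 0.0497
t: 15.85
eef_pos: [0.55, -0.0584, 0.1842]
ee_rot: [-0.772, 1.57, 0.65]
force: [-0.5, -0.4, -2.8]
width: 0.0495
t15.85 p [ 0.55   -0.0584  0.1842] jaw 81.4 down [ 0.001  0.001 -1.   ] F [-0.5 -0.4 -2.8] w 0.0495 q [ 0.25  0.21 -0.35 -0.   -1.02 -1.97]
travel [ 0.146  0.669 -0.188]
```

```bash
python3 -m handwheel '{"gripper":[-1,-1,-1,-1,-1,-1,-1,-1,-1,-1],"travel":[[0.005,0.05,0],[0.015,0.13,0],[0.03,0.22,0],[0.045,0.31,0],[0.065,0.4,0],[0.09,0.49,0],[0.115,0.57,0],[0.135,0.64,0],[0.146,0.669,0],[0.146,0.669,-0.05]],"spin":[0,0,0,0,0,0,0,0,0,0]}' 25
python3 -m handwheel '{"gripper":[-1,-1,-1,-1,-1,-1,-1],"travel":[[0,0,-0.06],[0,0,-0.1],[0,0,-0.12],[0,0,-0.13],[0,0,-0.136],[0,0,-0.141],[0,0,-0.141]],"spin":[0,0,0,0,0,0,0]}' 25
python3 - <<'E'
from h import *
st()
E
```

```text
t: 16.85
eef_pos: [0.625, 0.279, 0.1596]
ee_rot: [-0.988, 1.567, 0.436]
force: [0.5, 0.9, -2.5]
width: 0.0499
t: 17.55
eef_pos: [0.6241, 0.2764, 0.0898]
ee_rot: [-1.016, 1.569, 0.407]
force: [-2.0, -1.0, 2.2]
width: 0.0496
t17.55 p [0.6241 0.2764 0.0898] jaw 81.5 down [ 0.002  0.001 -1.   ] F [-2.  -1.   2.2] w 0.0496 q [ 0.7   0.49 -0.16  0.   -0.92 -2.42]
```

Force is now upward, so the bottle is on the mat. I release it.

```bash
python3 -m handwheel '{"gripper":[-1,0.6,0.6,0.6,0.6,0.6,0.6,0.6],"travel":[[0,0,-0.001],[0,0,-0.001],[0,0,-0.001],[0,0,-0.001],[0,0,-0.001],[0,0,0.08],[0,0,0.16],[0,0,0.25]],"spin":[0,0,0,0,0,0,0,0]}' 25
python3 - <<'E'
from h import *
st(); to(.513,-.018,.2)
E
```

```text
t: 18.35
eef_pos: [0.6228, 0.2759, 0.2135]
ee_rot: [2.35, 1.569, -2.511]
force: [0.7, 0.3, -0.3]
width: 0.0701
t18.35 p [0.6228 0.2759 0.2135] jaw 81.5 down [-0.002 -0.001 -1.   ] F [ 0.7  0.3 -0.3] w 0.0701 q [ 0.7   0.39 -0.02 -0.   -1.17 -2.42]
travel [-0.22  -0.588 -0.027]
```

```bash
python3 -m handwheel '{"gripper":[0.6,0.6,0.6,0.6,0.6,0.6,0.6,0.6,0.6],"travel":[[-0.22,-0.588,0],[-0.22,-0.588,0],[-0.22,-0.588,0],[-0.22,-0.588,0],[-0.22,-0.588,0],[-0.22,-0.588,0],[-0.22,-0.588,0],[-0.22,-0.588,0],[-0.22,-0.588,0]],"spin":[0,0,0,0,0,0,0,0,0]}' 25
python3 - <<'E'
from h import *
np.set_printoptions(precision=4,suppress=True)
st()
F={}
for n in('side','wrist','top'):
    f=F[n]=cam(n); cv2.imwrite(f'pics/{n}6.png',f['pixels'])
for n in F:
  for l,z in (('jar_mid',.023),('coaster_blue',.008),('coaster_red',.008),('coaster_yellow',.008),('pan',.06)):
    for d in spotter.tip_of(n,l)[:3]: print(n,l,np.round(d['at'],1),round(d['conf'],2),plane(F[n],d['at'],z)[:2])
E
```

```text
t: 19.25
eef_pos: [0.5138, -0.0177, 0.2133]
ee_rot: [-1.072, 1.57, 0.349]
force: [0.8, 0.2, -0.2]
width: 0.0702
t19.25 p [ 0.5138 -0.0177  0.2133] jaw 81.4 down [ 0.001  0.    -1.   ] F [ 0.8  0.2 -0.2] w 0.0702 q [ 0.35  0.12 -0.39 -0.   -1.07 -2.07]
side jar_mid [381.7 268.1] 0.88 [ 0.5082 -0.0246]
side coaster_blue [371.4 255.2] 0.94 [ 0.5432 -0.0578]
side coaster_blue [349.4 165.7] 0.46 [ 0.7039 -0.2923]
side coaster_red [407.1 281.3] 0.97 [ 0.457  -0.0286]
side coaster_yellow [357.4 292.6] 0.64 [0.529  0.0379]
side pan [444.2 172.5] 0.57 [ 0.4836 -0.3036]
wrist jar_mid [320.8 213.2] 0.9 [ 0.5109 -0.0184]
wrist coaster_blue [286.  253.6] 0.94 [ 0.5481 -0.0575]
wrist coaster_yellow [387.3 216.8] 0.9 [0.5267 0.0411]
top coaster_blue [460.1 187.8] 0.82 [ 0.6995 -0.295 ]
top coaster_blue [420.1 223.7] 0.7 [ 0.6301 -0.2143]
top coaster_blue [339.3 266.6] 0.61 [ 0.5491 -0.0543]
top pan [475.5 302.1] 0.72 [ 0.4798 -0.3025]
top pan [339.5 264.5] 0.55 [ 0.5541 -0.0509]
```

View pics/side6.png

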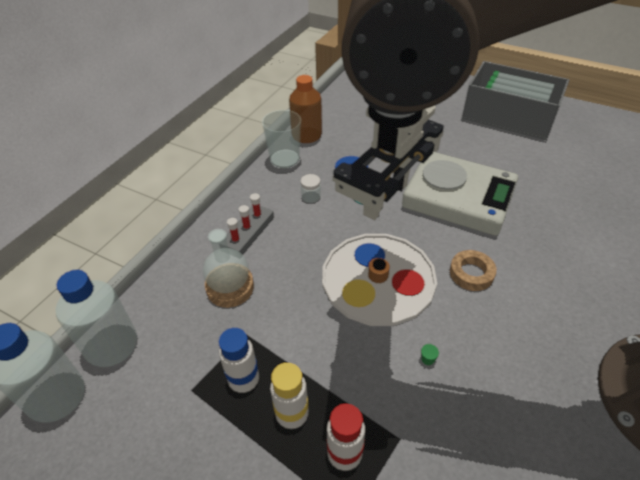

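View pics/wrist6.png

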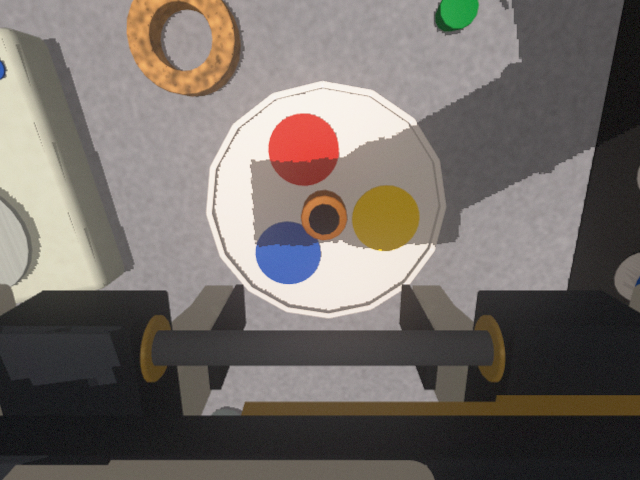

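All three bottles stand on the mat at (240,360), (290,397) and (346,437), and the jar is still mid-tray. The tray coasters are fully visible, so I'll fit them, the jar lid and the pan properly.

Run:
```python
from h import *
np.set_printoptions(precision=4,suppress=True)
for n in('wrist','side','top'):
    f=cam(n)
    h=cv2.cvtColor(f['pixels'],cv2.COLOR_BGR2HSV); H,S,V=[h[...,i].astype(int) for i in range(3)]
    for nm,m in(('yellow',(abs(H-24)<8)&(S>130)),('red',((H<6)|(H>172))&(S>150)&(V>60)),('blue',(abs(H-112)<10)&(S>130))):
        for uv,s in blobs(m,150):
            x,a=fitc(f,uv,lambda x,y:circ(x,y,.008,.031),[.5,0])
            if np.hypot(x[0]-.513,x[1]+.018)<.08: print(n,nm,uv,x,'area',s[4],round(a))
    c=proj(f,[.513,-.018,.041]); x0,y0=int(c[0])-22,int(c[1])-22
    for uv,s in blobs((V<60)[y0:y0+44,x0:x0+44],20): 
        uv=uv+[x0,y0]; print(n,'lid',uv,s[4],*fitc(f,uv,lambda x,y:circ(x,y,.041,.013),[.5,0]))
    # amber
    for uv,s in blobs(((abs(H-13)<8)&(S>120)|(V<60))[y0:y0+44,x0:x0+44],60):
        uv=uv+[x0,y0]; print(n,'jar',uv,s[4],*fitc(f,uv,lambda x,y:np.r_[circ(x,y,.005,.02),circ(x,y,.035,.02),circ(x,y,.041,.013)],[.5,0]))
```

```text
wrist yellow [385.9352 218.2949] [0.5279 0.0389] area 3425 3445
wrist red [305.1051 148.7833] [ 0.4552 -0.0248] area 3664 4023
wrist blue [288.821  261.8829] [ 0.5567 -0.0571] area 2050 3109
wrist jar [322.773  216.5448] 815 [ 0.5133 -0.0178] 1910.3727817952167
side yellow [358.3545 292.9443] [0.5275 0.0372] area 646 713
side red [407.5626 282.217 ] [ 0.4558 -0.0276] area 599 677
side blue [367.8731 253.1095] [ 0.552  -0.0603] area 402 575
side lid [378.9492 263.7627] 118 [ 0.5122 -0.0177] 117.93253459595144
side jar [378.26   269.7375] 400 [ 0.5133 -0.0203] 488.30577476508915
top blue [339.6982 257.3787] [ 0.5671 -0.0555] area 169 795
top lid [311.3991 277.1441] 451 [0.531 0.001] 150.30356654385105
top lid [324.87   294.5409] 623 [ 0.4979 -0.0237] 150.36760975187644
top jar [311.3991 277.1441] 451 [0.5305 0.0007] 357.5625146916136
top jar [324.87   294.5409] 623 [ 0.4967 -0.0245] 370.4824095312506
```

Run:
```python
from h import *
np.set_printoptions(precision=4,suppress=True)
# pan outline by hough in upscaled gray
for n in('top','side'):
    f=cam(n); g=cv2.cvtColor(f['pixels'],cv2.COLOR_BGR2HSV); S,V=g[...,1].astype(int),g[...,2].astype(int)
    c=proj(f,[.48,-.303,.06]).astype(int); print(n,c,S[c[1],c[0]-45:c[0]+45:3],V[c[1],c[0]-45:c[0]+45:3])
    i=f['pixels'][c[1]-50:c[1]+50,c[0]-65:c[0]+65]; i=cv2.resize(i,None,fx=6,fy=6,interpolation=cv2.INTER_CUBIC)
    for dx,dy in((0,0),):
        pts=np.array([proj(f,p) for p in circ(.48,-.303,.06,.047)]); pts=((pts-(c-[65,50])+.5)*6).astype(np.int32); cv2.polylines(i,[pts],True,(0,0,255),1)
    cv2.imwrite(f'pics/pan_{n}.png',i)
```

```text
top [475 301] [32 33 33 33 33 33 26 22 20 22 22 22 19 21 21 22 21 22 21 21 19 22 21 30
 34 34 34 33 31 15] [173 187 185 183 184 179 100 164 163 161 166 163 162 161 159 161 159 160
 161 158 160 161 158 163 174 174 172 172 154 122]
side [445 173] [ 0  0 28 15  8 19 21 20 14 12 13 13 13 12 13 13 13 13 12 13 13 12 16 21
 20 21 19 21 21 19] [ 44  47  81 117 135 157 173 168 151 154 154 154 154 153 154 154 154 154
 153 154 153 153 161 171 170 172 172 173 173 174]
```

View pics/pan_top.png

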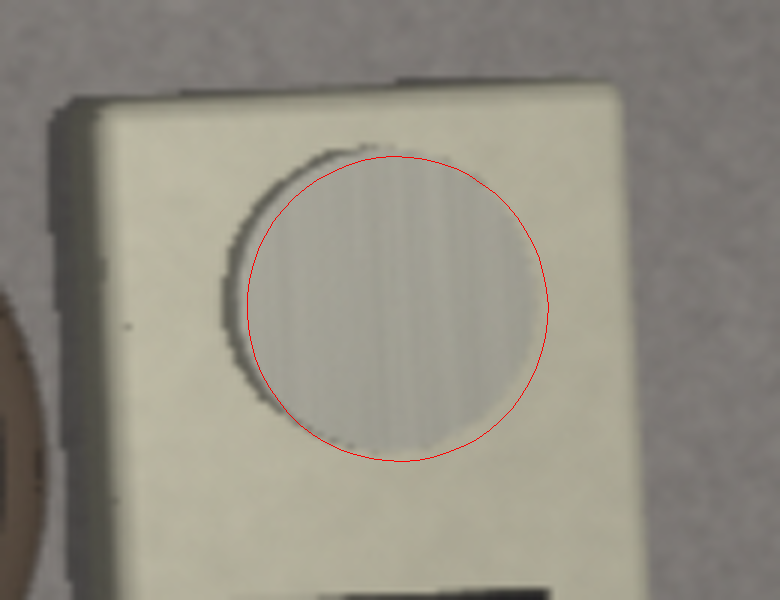

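View pics/pan_side.png

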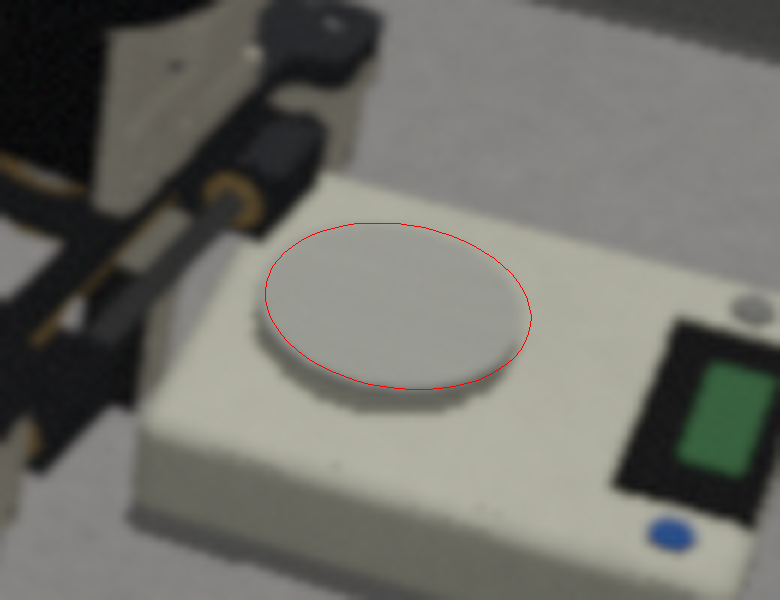

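```bash
python3 -m handwheel '{"gripper":[0.6,0.6,0.6,0.6,0.6,0.6,0.6,0.6,-1,-1,-1,-1,-1,-1],"travel":[[-0.002,0,-0.09],[-0.002,0,-0.18],[-0.002,0,-0.26],[-0.002,0,-0.31],[-0.002,0,-0.34],[-0.002,0,-0.355],[-0.002,0,-0.362],[-0.002,0,-0.362],[-0.002,0,-0.362],[-0.002,0,-0.362],[-0.002,0,-0.362],[-0.002,0,-0.362],[-0.002,0,-0.362],[-0.002,0,-0.362]],"spin":[0,0,0,0,0,0,0,0,0,0,0,0,0,0]}' 20
python3 - <<'E'
from h import *
st()
E
```

```text
t: 21.8
eef_pos: [0.5126, -0.0177, 0.0324]
ee_rot: [-1.144, 1.57, 0.278]
force: [-0.9, 0.9, 4.7]
width: 0.0396
t21.80 p [ 0.5126 -0.0177  0.0324] jaw 81.5 down [ 0.001  0.    -1.   ] F [-0.9  0.9  4.7] w 0.0396 q [ 0.35  0.34 -0.6   0.   -0.63 -2.07]
```

```bash
python3 -m handwheel '{"gripper":[-1,-1,-1,-1,-1,-1,-1],"travel":[[0,0,0.02],[0,0,0.06],[0,0,0.12],[0,0,0.18],[0,0,0.24],[0,0,0.26],[0,0,0.26]],"spin":[0,0,0,0,0,0,0]}' 20
python3 - <<'E'
from h import *
np.set_printoptions(precision=4,suppress=True)
st(); to(.4805,-.302,.0874); f=cam('side'); cv2.imwrite('pics/side7.png',f['pixels'])
g=cam('wrist'); cv2.imwrite('pics/wrist7.png',g['pixels'])
E
```

```text
t: 22.5
eef_pos: [0.513, -0.0176, 0.1638]
ee_rot: [-1.087, 1.567, 0.335]
force: [0.3, 0.5, -1.6]
width: 0.0394
t22.50 p [ 0.513  -0.0176  0.1638] jaw 81.5 down [ 0.003  0.001 -1.   ] F [ 0.3  0.5 -1.6] w 0.0394 q [ 0.35  0.16 -0.46  0.   -0.95 -2.07]
travel [-0.065 -0.569 -0.153]
```

View pics/side7.png

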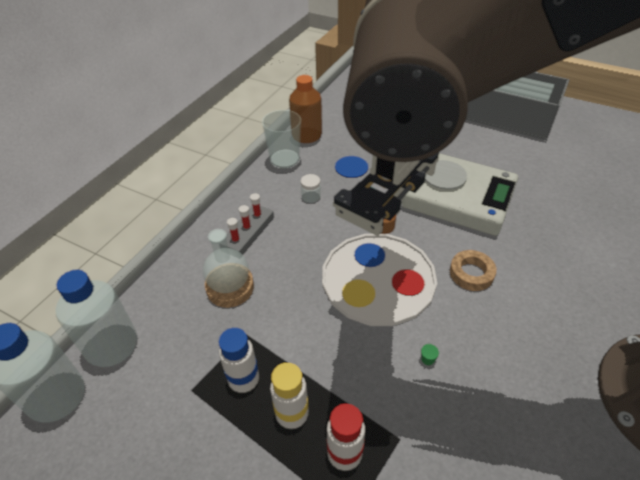

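The jar is lifted and upright, the tray holds only its coasters, and the bottles wait on the mat. I'll measure the coasters now and carry the jar over.

```bash
cat > co.py <<'E'
from h import *
np.set_printoptions(precision=4,suppress=True)
for n in('wrist','side','top'):
    f=cam(n)
    h=cv2.cvtColor(f['pixels'],cv2.COLOR_BGR2HSV); H,S,V=[h[...,i].astype(int) for i in range(3)]
    for nm,m in(('yellow',(abs(H-24)<8)&(S>130)),('red',((H<6)|(H>172))&(S>150)&(V>60)),('blue',(abs(H-112)<10)&(S>130))):
        for uv,s in blobs(m,150):
            x,a=fitc(f,uv,lambda x,y:circ(x,y,.008,.031),[.5,0])
            if np.hypot(x[0]-.513,x[1]+.018)<.08: print(n,nm,uv,x,'area',s[4],round(a))
E
python3 co.py
python3 -m handwheel '{"gripper":[-1,-1,-1,-1,-1,-1,-1,-1,-1],"travel":[[-0.005,-0.05,0],[-0.015,-0.13,0],[-0.025,-0.22,0],[-0.036,-0.31,0],[-0.047,-0.4,0],[-0.057,-0.49,0],[-0.063,-0.55,0],[-0.065,-0.569,0],[-0.065,-0.569,0]],"spin":[0,0,0,0,0,0,0,0,0]}' 20
python3 - <<'E'
from h import *
st(); to(.4805,-.302,.0874); f=cam('side'); cv2.imwrite('pics/side8.png',f['pixels'])
E
python3 co.py
```

```text
wrist yellow [396.4987 235.5081] [0.5278 0.0389] area 4576 4584
wrist red [301.1919 156.2037] [ 0.4557 -0.0259] area 5273 5475
wrist blue [273.0959 271.0717] [ 0.543  -0.0637] area 1074 4211
side yellow [358.2806 292.8961] [0.5276 0.0372] area 645 713
side red [407.5702 282.2241] [ 0.4558 -0.0276] area 598 677
side blue [369.2888 254.6773] [ 0.5478 -0.0578] area 502 580
top blue [340.6474 257.7368] [ 0.5663 -0.0573] area 190 795
t: 23.65
eef_pos: [0.479, -0.3034, 0.1606]
ee_rot: [1.47, 1.568, 2.89]
force: [-0.4, 0.4, -1.2]
width: 0.0397
t23.65 p [ 0.479  -0.3034  0.1606] jaw 81.3 down [-0.002  0.001 -1.   ] F [-0.4  0.4 -1.2] w 0.0397 q [-0.22  0.25 -0.34 -0.   -0.97 -1.5 ]
travel [ 0.003  0.003 -0.146]
wrist blue [620.4814 265.1312] [ 0.5474 -0.0682] area 2310 4293
side yellow [358.2186 292.783 ] [0.5278 0.037 ] area 636 712
side red [407.764  282.2013] [ 0.4555 -0.0278] area 606 677
side blue [369.3147 254.6833] [ 0.5477 -0.0578] area 502 580
top yellow [291.8796 278.1733] [0.5284 0.0382] area 756 803
top red [325.8428 314.7945] [ 0.4563 -0.0265] area 725 803
top blue [340.733  267.0428] [ 0.5482 -0.0571] area 678 796
```

View pics/side8.png

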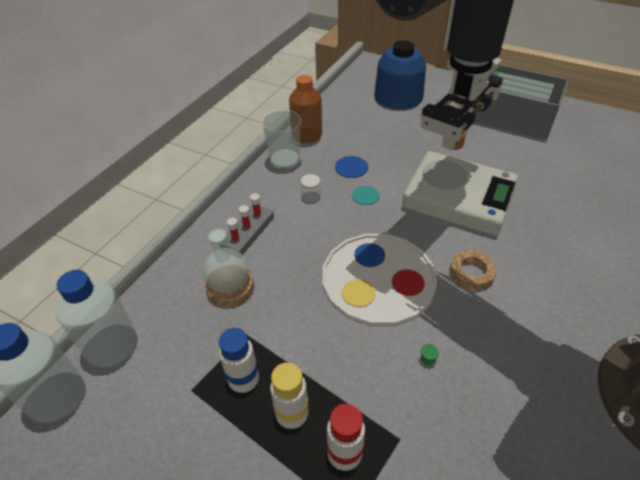

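The jar is held over the pan, and the coaster fits from all cameras agree: yellow (.528,.038), red (.456,-.0265), blue (.548,-.0575). Lowering gently.

```bash
python3 -m handwheel '{"gripper":[-1,-1,-1,-1,-1,-1,-1],"travel":[[0.002,0.002,-0.06],[0.002,0.002,-0.1],[0.002,0.002,-0.125],[0.002,0.002,-0.135],[0.002,0.002,-0.141],[0.002,0.002,-0.144],[0.002,0.002,-0.144]],"spin":[0,0,0,0,0,0,0]}' 20
python3 - <<'E'
from h import *
st(); to(.4805,-.302,.0874)
f=cam('top');i=f['pixels'][230:400,400:560]; cv2.imwrite('pics/top9.png',cv2.resize(i,None,fx=3.5,fy=3.5,interpolation=cv2.INTER_CUBIC))
E
```

```text
t: 24.55
eef_pos: [0.4812, -0.3014, 0.0906]
ee_rot: [-1.699, 1.57, -0.277]
force: [0.1, 0.2, -0.2]
width: 0.0392
t24.55 p [ 0.4812 -0.3014  0.0906] jaw 81.5 down [ 0.001 -0.    -1.   ] F [ 0.1  0.2 -0.2] w 0.0392 q [-0.21  0.33 -0.42  0.   -0.81 -1.5 ]
travel [-0.001 -0.001 -0.006]
```

```bash
python3 -m handwheel '{"gripper":[-1,-1,-1,-1],"travel":[[0,0,-0.003],[0,0,-0.005],[0,0,-0.006],[0,0,-0.006]],"spin":[0,0,0,0]}' 20
python3 - <<'E'
from h import *
st()
E
```

```text
t: 25.0
eef_pos: [0.4809, -0.3014, 0.0874]
ee_rot: [-2.074, 1.57, -0.652]
force: [-1.3, 0.6, 4.0]
width: 0.0392
t25.00 p [ 0.4809 -0.3014  0.0874] jaw 81.5 down [ 0. -0. -1.] F [-1.3  0.6  4. ] w 0.0392 q [-0.22  0.34 -0.43  0.   -0.81 -1.5 ]
```

```bash
python3 -m handwheel '{"gripper":[0.4,0.4,0.4,0.4,0.4,0.4,0.4],"travel":[[0,0,0],[0,0,0],[0,0,0],[0,0,0],[0,0,0.08],[0,0,0.16],[0,0,0.25]],"spin":[0,0,0,0,0,0,0]}' 20
python3 - <<'E'
from h import *
st(); to(.625,.276,.22)
E
python3 -m handwheel '{"gripper":[0.6,0.6,0.6,0.6,0.6,0.6],"travel":[[0.14,0.54,0.02],[0.14,0.54,0.02],[0.14,0.54,0.02],[0.14,0.54,0.02],[0.14,0.54,0.02],[0.14,0.54,0.02]],"spin":[0,0,0,0,0,0]}' 25
python3 - <<'E'
from h import *
st(); np.set_printoptions(precision=4,suppress=True)
F={n:cam(n) for n in('top','side')}
for n,f in F.items():
    cv2.imwrite(f'pics/{n}10.png',f['pixels'])
    h=cv2.cvtColor(f['pixels'],cv2.COLOR_BGR2HSV); H,S,V=[h[...,i].astype(int) for i in range(3)]
    c=proj(f,[.48,-.302,.08]); x0,y0=int(c[0])-22,int(c[1])-22
    for uv,s in blobs(((abs(H-13)<8)&(S>100)|(V<70))[y0:y0+44,x0:x0+44],60):
        uv=uv+[x0,y0]; print(n,'jar',uv,s[4],*fitc(f,uv,lambda x,y:np.r_[circ(x,y,.06,.02),circ(x,y,.09,.02),circ(x,y,.096,.013)],[.5,0]))
    for c in('blue','red','yellow'):
        for uv,s in blobs(hsvmask(f,c),250):
            x,a=fitc(f,uv,lambda x,y:np.r_[circ(x,y,.123,.021),circ(x,y,.095,.021)],[.5,0.2]); print(n,c,x)
E
```

```text
t: 25.7
eef_pos: [0.4802, -0.3011, 0.2127]
ee_rot: [1.438, 1.569, 2.86]
force: [1.6, -0.3, 0.4]
width: 0.0613
t25.70 p [ 0.4802 -0.3011  0.2127] jaw 81.5 down [-0.002  0.001 -1.   ] F [ 1.6 -0.3  0.4] w 0.0613 q [-0.21  0.21 -0.28 -0.   -1.09 -1.5 ]
travel [0.29  1.154 0.015]
t: 26.3
eef_pos: [0.5515, -0.0282, 0.2224]
ee_rot: [-1.055, 1.57, 0.369]
force: [0.4, 0.1, 0.5]
width: 0.0701
t26.30 p [ 0.5515 -0.0282  0.2224] jaw 81.6 down [ 0.001  0.    -1.   ] F [0.4 0.1 0.5] w 0.0701 q [ 0.3   0.17 -0.3  -0.   -1.1  -2.02]
top jar [478.7534 302.3846] 442 [ 0.4807 -0.303 ] 498.565107434988
top blue [0.8857 0.3411]
top blue [ 0.7206 -0.5814]
top blue [ 0.6883 -0.2629]
top blue [0.6226 0.2792]
top yellow [0.5284 0.2945]
side jar [447.1903 166.8516] 310 [ 0.4804 -0.3056] 391.7285947268829
side blue [ 0.657  -0.5776]
side blue [0.5162 0.0263]
side blue [0.9153 0.3056]
side blue [0.9198 0.4234]
side blue [0.6228 0.2752]
side red [0.4368 0.0524]
side red [0.4258 0.3041]
side yellow [0.499 0.108]
side yellow [0.5245 0.2888]
```

View pics/top10.png

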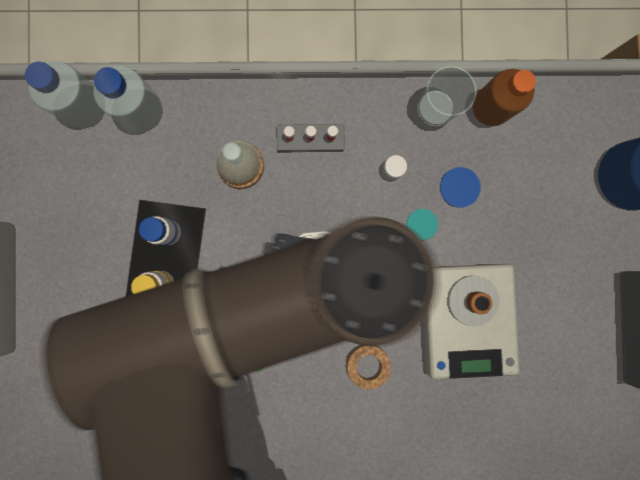

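View pics/side10.png

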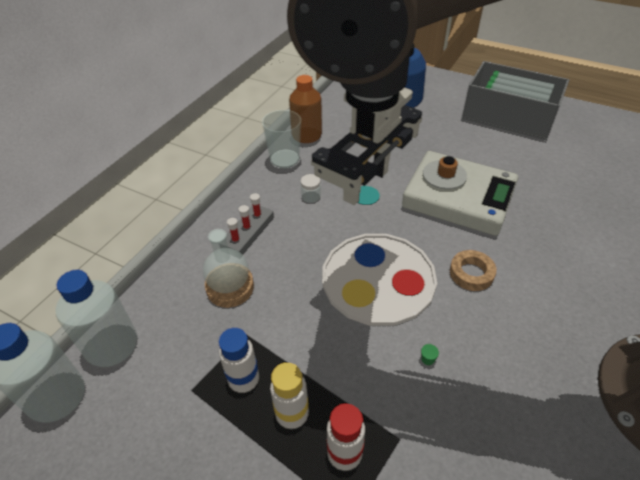

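The jar stands upright on the pan at (448,168) in the side view, and all three bottles are on the mat. I'm fetching blue first.

```bash
python3 -m handwheel '{"gripper":[0.6,0.6,0.6,0.6,0.6,0.6,0.6,0.6,0.6],"travel":[[0.144,0.608,0],[0.144,0.608,0],[0.144,0.608,0],[0.144,0.608,0],[0.144,0.608,0],[0.144,0.608,0],[0.144,0.608,0],[0.144,0.608,0],[0.144,0.608,0]],"spin":[0,0,0,0,0,0,0,0,0]}' 25
python3 - <<'E'
from h import *
st(); to(.6235,.276,.089)
E
```

```text
t: 27.3
eef_pos: [0.6226, 0.2719, 0.2215]
ee_rot: [2.376, 1.57, -2.485]
force: [-0.1, -0.8, 1.0]
width: 0.0702
t27.30 p [0.6226 0.2719 0.2215] jaw 81.5 down [-0.001 -0.001 -1.   ] F [-0.1 -0.8  1. ] w 0.0702 q [ 0.7   0.38 -0.01 -0.   -1.18 -2.42]
travel [ 0.002  0.008 -0.265]
```

```bash
python3 -m handwheel '{"gripper":[0.6,0.6,0.6,0.6,0.6,-1,-1,-1,-1,-1],"travel":[[0.002,0.008,-0.08],[0.002,0.008,-0.16],[0.002,0.008,-0.23],[0.002,0.008,-0.264],[0.002,0.008,-0.264],[0.002,0.008,-0.264],[0.002,0.008,-0.264],[0.002,0.008,-0.264],[0.002,0.008,-0.264],[0.002,0.008,-0.264]],"spin":[0,0,0,0,0,0,0,0,0,0]}' 25
python3 -m handwheel '{"gripper":[-1,-1,-1,-1,-1,-1],"travel":[[0,0,0.02],[0,0,0.06],[0,0,0.12],[0,0,0.18],[0,0,0.18],[0,0,0.18]],"spin":[0,0,0,0,0,0]}' 25
python3 - <<'E'
from h import *
st(); to(.548,-.0575,.095)
E
```

```text
t: 28.3
eef_pos: [0.6247, 0.2772, 0.0918]
ee_rot: [-0.942, 1.568, 0.481]
force: [-0.0, -0.5, 6.0]
width: 0.0495
t: 28.9
eef_pos: [0.6236, 0.2768, 0.1808]
ee_rot: [-0.249, 1.57, 1.173]
force: [-0.8, 0.2, -3.9]
width: 0.0497
t28.90 p [0.6236 0.2768 0.1808] jaw 81.5 down [ 0.     0.001 -1.   ] F [-0.8  0.2 -3.9] w 0.0497 q [ 0.7   0.41 -0.06 -0.   -1.1  -2.42]
travel [-0.151 -0.669 -0.172]
```

```bash
python3 -m handwheel '{"gripper":[-1,-1,-1,-1,-1,-1,-1,-1,-1,-1,-1],"travel":[[-0.01,-0.05,0],[-0.04,-0.13,0],[-0.065,-0.22,0],[-0.085,-0.31,0],[-0.105,-0.4,0],[-0.12,-0.49,0],[-0.135,-0.57,0],[-0.148,-0.64,0],[-0.151,-0.669,0],[-0.151,-0.669,0],[-0.151,-0.669,-0.05]],"spin":[0,0,0,0,0,0,0,0,0,0,0]}' 25
python3 -m handwheel '{"gripper":[-1,-1,-1,-1,-1,-1,-1],"travel":[[0,0,-0.05],[0,0,-0.085],[0,0,-0.1],[0,0,-0.11],[0,0,-0.116],[0,0,-0.119],[0,0,-0.119]],"spin":[0,0,0,0,0,0,0]}' 25
python3 - <<'E'
from h import *
st(); to(.548,-.0575,.095)
E
```

```text
t: 30.0
eef_pos: [0.5504, -0.0576, 0.1571]
ee_rot: [-1.309, 1.566, 0.112]
force: [0.7, -0.7, -2.3]
width: 0.0493
t: 30.7
eef_pos: [0.5493, -0.0575, 0.0968]
ee_rot: [-1.303, 1.568, 0.12]
force: [-0.5, 1.1, 0.9]
width: 0.0493
t30.70 p [ 0.5493 -0.0575  0.0968] jaw 81.5 down [ 0.002  0.    -1.   ] F [-0.5  1.1  0.9] w 0.0493 q [ 0.25  0.3  -0.45  0.   -0.81 -1.97]
travel [-0.003 -0.    -0.004]
```

```bash
python3 -m handwheel '{"gripper":[-1,-1,0.6,0.6,0.6,0.6,0.6,0.6,0.6],"travel":[[0,0,-0.001],[0,0,-0.002],[0,0,-0.002],[0,0,-0.002],[0,0,-0.002],[0,0,-0.002],[0,0,0.08],[0,0,0.16],[0,0,0.25]],"spin":[0,0,0,0,0,0,0,0,0]}' 25
python3 - <<'E'
from h import *
st(); to(.425,.306,.22)
E
```

```text
t: 31.6
eef_pos: [0.5476, -0.058, 0.2212]
ee_rot: [1.921, 1.569, -2.941]
force: [0.8, 0.5, 0.5]
width: 0.07
t31.60 p [ 0.5476 -0.058   0.2212] jaw 81.5 down [-0.002 -0.    -1.   ] F [0.8 0.5 0.5] w 0.07 q [ 0.25  0.17 -0.3  -0.   -1.1  -1.97]
travel [-0.245  0.728 -0.002]
```

```bash
python3 -m handwheel '{"gripper":[0.6,0.6,0.6,0.6,0.6,0.6,0.6,0.6,0.6,0.6],"travel":[[-0.245,0.728,0],[-0.245,0.728,0],[-0.245,0.728,0],[-0.245,0.728,0],[-0.245,0.728,0],[-0.245,0.728,0],[-0.245,0.728,0],[-0.245,0.728,0],[-0.245,0.728,0],[-0.245,0.728,0]],"spin":[0,0,0,0,0,0,0,0,0,0]}' 25
python3 - <<'E'
from h import *
st(); to(.425,.306,.089)
f=cam('top'); cv2.imwrite('pics/top11.png',f['pixels'])
E
```

```text
t: 32.6
eef_pos: [0.4253, 0.3068, 0.2202]
ee_rot: [2.651, 1.57, -2.209]
force: [-0.2, 0.7, -0.8]
width: 0.07
t32.60 p [0.4253 0.3068 0.2202] jaw 81.6 down [-0.    -0.001 -1.   ] F [-0.2  0.7 -0.8] w 0.07 q [ 1.    0.13 -0.35 -0.   -1.09 -2.72]
travel [-0.001 -0.002 -0.262]
```

View pics/top11.png

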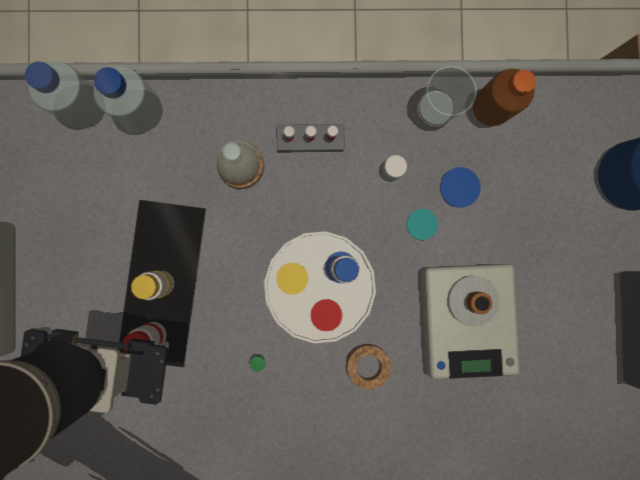

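Blue stands on its coaster at (343,267), with an even blue ring visible around it. The jar is centred on the pan. Red next.

```bash
python3 -m handwheel '{"gripper":[0.6,0.6,0.6,0.6,0.6,-1,-1,-1,-1,-1],"travel":[[-0.001,-0.002,-0.08],[-0.001,-0.002,-0.16],[-0.001,-0.002,-0.23],[-0.001,-0.002,-0.261],[-0.001,-0.002,-0.261],[-0.001,-0.002,-0.261],[-0.001,-0.002,-0.261],[-0.001,-0.002,-0.261],[-0.001,-0.002,-0.261],[-0.001,-0.002,-0.261]],"spin":[0,0,0,0,0,0,0,0,0,0]}' 25
python3 -m handwheel '{"gripper":[-1,-1,-1,-1,-1,-1],"travel":[[0,0,0.02],[0,0,0.06],[0,0,0.12],[0,0,0.18],[0,0,0.18],[0,0,0.18]],"spin":[0,0,0,0,0,0]}' 25
python3 - <<'E'
from h import *
st(); to(.456,-.0265,.095)
E
```

```text
t: 33.65
eef_pos: [0.426, 0.306, 0.0913]
ee_rot: [-0.615, 1.568, 0.807]
force: [0.3, 0.8, 7.1]
width: 0.0497
t: 34.25
eef_pos: [0.425, 0.3052, 0.1807]
ee_rot: [-0.006, 1.57, 1.416]
force: [0.0, -0.1, -2.8]
width: 0.0496
t34.25 p [0.425  0.3052 0.1807] jaw 81.5 down [ 0.     0.001 -1.   ] F [ 0.  -0.1 -2.8] w 0.0496 q [ 1.    0.16 -0.41 -0.   -0.99 -2.72]
travel [ 0.062 -0.663 -0.171]
```

```bash
python3 -m handwheel '{"gripper":[-1,-1,-1,-1,-1,-1,-1,-1,-1,-1,-1],"travel":[[0.004,-0.05,0],[0.012,-0.13,0],[0.02,-0.22,0],[0.028,-0.31,0],[0.037,-0.4,0],[0.045,-0.49,0],[0.054,-0.57,0],[0.06,-0.64,0],[0.062,-0.663,0],[0.062,-0.663,0],[0.062,-0.663,-0.05]],"spin":[0,0,0,0,0,0,0,0,0,0,0]}' 25
python3 -m handwheel '{"gripper":[-1,-1,-1,-1,-1,-1,-1],"travel":[[0,0,-0.05],[0,0,-0.085],[0,0,-0.1],[0,0,-0.11],[0,0,-0.116],[0,0,-0.119],[0,0,-0.119]],"spin":[0,0,0,0,0,0,0]}' 25
python3 - <<'E'
from h import *
st(); to(.456,-.0265,.095)
E
```

```text
t: 35.35
eef_pos: [0.4581, -0.0258, 0.1567]
ee_rot: [-1.188, 1.566, 0.234]
force: [0.6, 0.3, -2.2]
width: 0.0493
t: 36.05
eef_pos: [0.457, -0.026, 0.0964]
ee_rot: [-1.173, 1.569, 0.25]
force: [-0.9, 1.5, 1.3]
width: 0.0495
t36.05 p [ 0.457  -0.026   0.0964] jaw 81.5 down [ 0.002  0.    -1.   ] F [-0.9  1.5  1.3] w 0.0495 q [ 0.38  0.16 -0.65  0.   -0.75 -2.1 ]
travel [-0.002 -0.001 -0.003]
```

```bash
python3 -m handwheel '{"gripper":[-1,-1,0.6,0.6,0.6,0.6,0.6,0.6,0.6],"travel":[[0,0,-0.001],[0,0,-0.002],[0,0,-0.002],[0,0,-0.002],[0,0,-0.002],[0,0,-0.002],[0,0,0.08],[0,0,0.16],[0,0,0.25]],"spin":[0,0,0,0,0,0,0,0,0]}' 25
python3 - <<'E'
from h import *
st(); to(.5245,.2905,.22)
E
```

```text
t: 36.95
eef_pos: [0.4555, -0.0266, 0.2214]
ee_rot: [2.019, 1.569, -2.842]
force: [1.5, 0.2, -0.4]
width: 0.0698
t36.95 p [ 0.4555 -0.0266  0.2214] jaw 81.5 down [-0.002 -0.001 -1.   ] F [ 1.5  0.2 -0.4] w 0.0698 q [ 0.38  0.01 -0.48 -0.   -1.08 -2.1 ]
travel [ 0.138  0.634 -0.003]
```

```bash
python3 -m handwheel '{"gripper":[0.6,0.6,0.6,0.6,0.6,0.6,0.6,0.6,0.6,0.6],"travel":[[0.137,0.634,0],[0.137,0.634,0],[0.137,0.634,0],[0.137,0.634,0],[0.137,0.634,0],[0.137,0.634,0],[0.137,0.634,0],[0.137,0.634,0],[0.137,0.634,0],[0.137,0.634,0]],"spin":[0,0,0,0,0,0,0,0,0,0]}' 25
python3 - <<'E'
from h import *
st(); to(.5245,.2905,.089)
f=cam('top'); cv2.imwrite('pics/top12.png',f['pixels'])
E
```

```text
t: 37.95
eef_pos: [0.5246, 0.2899, 0.2204]
ee_rot: [2.501, 1.57, -2.361]
force: [-0.1, -0.7, 0.3]
width: 0.0702
t37.95 p [0.5246 0.2899 0.2204] jaw 81.5 down [-0.001 -0.    -1.   ] F [-0.1 -0.7  0.3] w 0.0702 q [ 0.83  0.25 -0.2  -0.   -1.12 -2.55]
travel [-0.     0.001 -0.263]
```

View pics/top12.png

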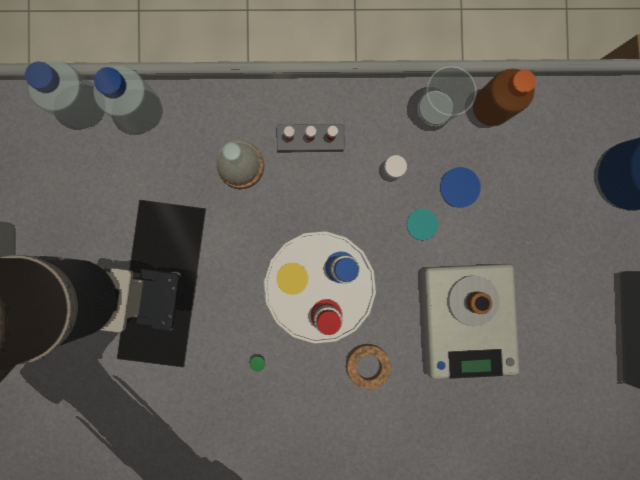

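Blue (344,267) and red (328,318) stand on their coasters; only yellow is left on the mat, under the gripper.

```bash
python3 -m handwheel '{"gripper":[0.6,0.6,0.6,0.6,0.6,-1,-1,-1,-1,-1],"travel":[[0,0.001,-0.08],[0,0.001,-0.16],[0,0.001,-0.23],[0,0.001,-0.262],[0,0.001,-0.262],[0,0.001,-0.262],[0,0.001,-0.262],[0,0.001,-0.262],[0,0.001,-0.262],[0,0.001,-0.262]],"spin":[0,0,0,0,0,0,0,0,0,0]}' 25
python3 -m handwheel '{"gripper":[-1,-1,-1,-1,-1,-1],"travel":[[0,0,0.02],[0,0,0.06],[0,0,0.12],[0,0,0.18],[0,0,0.18],[0,0,0.18]],"spin":[0,0,0,0,0,0]}' 25
python3 - <<'E'
from h import *
st(); to(.528,.038,.095)
E
```

```text
t: 39.0
eef_pos: [0.5255, 0.2916, 0.0911]
ee_rot: [-0.805, 1.569, 0.617]
force: [-1.0, -1.0, 6.4]
width: 0.0496
t: 39.6
eef_pos: [0.5247, 0.2913, 0.1805]
ee_rot: [-0.321, 1.569, 1.101]
force: [-0.9, -0.1, -1.7]
width: 0.0495
t39.60 p [0.5247 0.2913 0.1805] jaw 81.5 down [ 0.001  0.001 -1.   ] F [-0.9 -0.1 -1.7] w 0.0495 q [ 0.83  0.29 -0.25 -0.   -1.03 -2.55]
travel [ 0.007 -0.507 -0.171]
```

```bash
python3 -m handwheel '{"gripper":[-1,-1,-1,-1,-1,-1,-1,-1,-1],"travel":[[0,-0.05,0],[0.001,-0.13,0],[0.002,-0.22,0],[0.003,-0.31,0],[0.005,-0.4,0],[0.006,-0.47,0],[0.006,-0.507,0],[0.006,-0.507,0],[0.006,-0.507,-0.05]],"spin":[0,0,0,0,0,0,0,0,0]}' 25
python3 -m handwheel '{"gripper":[-1,-1,-1,-1,-1,-1,-1],"travel":[[0,0,-0.05],[0,0,-0.085],[0,0,-0.1],[0,0,-0.11],[0,0,-0.116],[0,0,-0.119],[0,0,-0.119]],"spin":[0,0,0,0,0,0,0]}' 25
python3 - <<'E'
from h import *
st(); to(.528,.038,.095)
E
```

```text
t: 40.5
eef_pos: [0.5294, 0.0378, 0.1563]
ee_rot: [-1.127, 1.566, 0.294]
force: [0.2, 0.9, -3.3]
width: 0.0496
t: 41.2
eef_pos: [0.5285, 0.038, 0.0961]
ee_rot: [-1.124, 1.569, 0.298]
force: [-0.5, -0.1, 1.1]
width: 0.0498
t41.20 p [0.5285 0.038  0.0961] jaw 81.5 down [ 0.002  0.001 -1.   ] F [-0.5 -0.1  1.1] w 0.0498 q [ 0.44  0.27 -0.5   0.   -0.8  -2.16]
travel [-0.001 -0.    -0.002]
```

Contact felt, so I release, rise and move aside for a final look.

```bash
python3 -m handwheel '{"gripper":[-1,-1,0.5,0.5,0.5,0.5,0.5,0.5,0.5],"travel":[[0,0,-0.001],[0,0,-0.002],[0,0,-0.002],[0,0,-0.002],[0,0,-0.002],[0,0,-0.002],[0,0,0.08],[0,0,0.16],[0,0,0.27]],"spin":[0,0,0,0,0,0,0,0,0]}' 25
python3 -m handwheel '{"gripper":[0.5,0.5,0.5,0.5,0.5,0.5,0.5,0.5],"travel":[[0,0.55,0.05],[0,0.55,0.05],[0,0.55,0.05],[0,0.55,0.05],[0,0.55,0.05],[0,0.55,0.05],[0,0.55,0.05],[0,0.55,0.05]],"spin":[0,0,0,0,0,0,0,0]}' 25
python3 - <<'E'
from h import *
st(); np.set_printoptions(precision=4,suppress=True)
F={n:cam(n) for n in('top','side')}
for n,f in F.items():
    i=f['pixels'][210:400,240:540] if n=='top' else f['pixels']
    cv2.imwrite(f'pics/{n}13.png',cv2.resize(i,None,fx=2.66,fy=2.66,interpolation=cv2.INTER_CUBIC) if n=='top' else i)
    h=cv2.cvtColor(f['pixels'],cv2.COLOR_BGR2HSV); H,S,V=[h[...,i].astype(int) for i in range(3)]
    c=proj(f,[.48,-.302,.08]); x0,y0=int(c[0])-22,int(c[1])-22
    for uv,s in blobs(((abs(H-13)<8)&(S>100)|(V<70))[y0:y0+44,x0:x0+44],60):
        uv=uv+[x0,y0]; print(n,'jar',uv,s[4],*fitc(f,uv,lambda x,y:np.r_[circ(x,y,.06,.02),circ(x,y,.09,.02),circ(x,y,.096,.013)],[.5,0]))
    for c in('blue','red','yellow'):
        for uv,s in blobs(hsvmask(f,c),200):
            x,a=fitc(f,uv,lambda x,y:np.r_[circ(x,y,.128,.021),circ(x,y,.1,.021)],[.5,0.0]); 
            if np.hypot(x[0]-.513,x[1]+.018)<.08: print(n,c,x,s[4],round(a))
E
```

```text
t: 42.1
eef_pos: [0.5268, 0.0374, 0.2252]
ee_rot: [2.056, 1.568, -2.805]
force: [0.5, 1.5, 1.2]
width: 0.0653
t: 42.9
eef_pos: [0.5274, 0.3132, 0.2494]
ee_rot: [2.504, 1.57, -2.356]
force: [-1.0, 0.3, -0.6]
width: 0.0657
t42.90 p [0.5274 0.3132 0.2494] jaw 81.5 down [-0.001 -0.001 -1.   ] F [-1.   0.3 -0.6] w 0.0657 q [ 0.85  0.26 -0.12 -0.   -1.19 -2.57]
top jar [478.3996 302.3428] 458 [ 0.4808 -0.3023] 498.34850016701967
top blue [ 0.5465 -0.0576] 402 490
top red [ 0.4559 -0.0252] 428 512
top yellow [0.5262 0.0373] 443 481
```

View pics/top13.png

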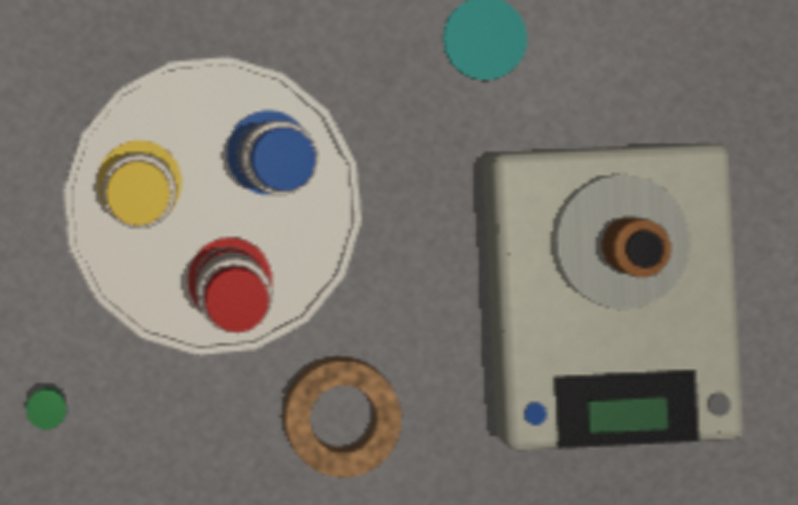

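View pics/side13.png

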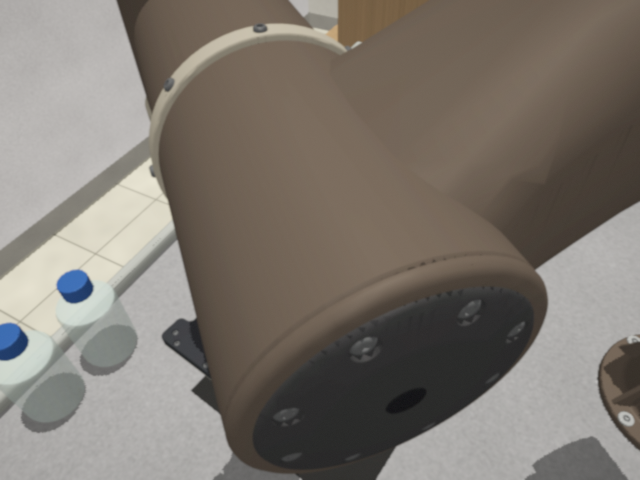

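Top view: the jar is on the pan and every bottle is within about 2 mm of its coaster's fitted centre. The arm blocks the side view, so I'll move clear on the other side, high up, for a second check.

```bash
python3 -m handwheel '{"gripper":[0.5,0.5,0.5,0.5,0.5,0.5,0.5,0.5,0.5,0.5,0.5,0.5,0.5,0.5],"travel":[[0,0,0.08],[0,-0.95,0.1],[0,-0.95,0.1],[0,-0.95,0.1],[0,-0.95,0.1],[0,-0.95,0.1],[0,-0.95,0.1],[0,-0.95,0.1],[0,-0.95,0.1],[0,-0.95,0.1],[0,-0.95,0.1],[0,-0.95,0.1],[0,-0.95,0.1],[0,-0.95,0.1]],"spin":[0,0,0,0,0,0,0,0,0,0,0,0,0,0]}' 25
python3 - <<'E'
from h import *
st(); np.set_printoptions(precision=4,suppress=True)
F={n:cam(n) for n in('side',)}
for n,f in F.items():
    cv2.imwrite(f'pics/{n}14.png',f['pixels'])
    for c in('blue','red','yellow'):
        for uv,s in blobs(hsvmask(f,c),200):
            x,a=fitc(f,uv,lambda x,y:np.r_[circ(x,y,.128,.021),circ(x,y,.1,.021)],[.5,0.0]); 
            if np.hypot(x[0]-.513,x[1]+.018)<.08: print(n,c,x,s[4],round(a))
E
```

```text
t: 44.4
eef_pos: [0.5274, -0.1622, 0.3002]
ee_rot: [-0.772, 1.571, 0.65]
force: [-0.7, -0.4, 0.7]
width: 0.0659
t44.40 p [ 0.5274 -0.1622  0.3002] jaw 81.4 down [ 0.  0. -1.] F [-0.7 -0.4  0.7] w 0.0659 q [ 0.06  0.12 -0.18 -0.   -1.27 -1.78]
side blue [ 0.547  -0.0606] 410 546
side red [ 0.4564 -0.029 ] 500 620
side yellow [0.526  0.0345] 524 636
```

View pics/side14.png

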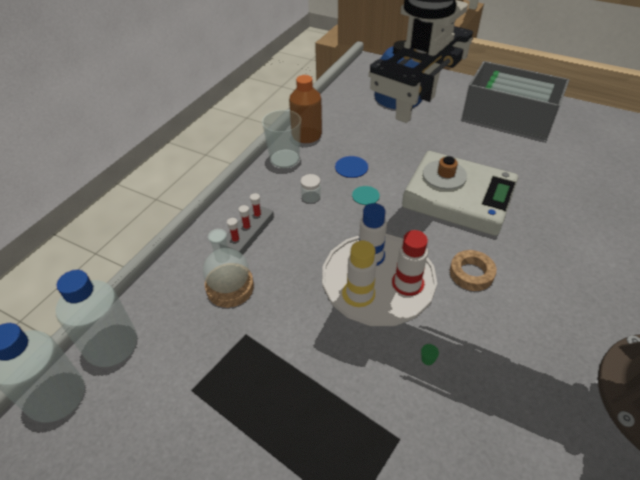

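The side view agrees to about 3 mm. Everything is upright, the mat is empty, the flask is untouched and the gripper is clear at 0.30 m. Handing in.

Run:
```python
from station import arm
print(arm.job_done())
```

```text
the job is handed in; nothing more can be done
None
```

The job is handed in at about 44 s of the allowed 136 s; the simulator gave no verdict.

**What I did:** I stood yellow, red and blue on the mat one after another, leaving the jar untouched in the tray. Then I set the jar on the balance pan. Finally I returned blue, red and yellow to their own coasters. The large blue and turquoise discs on the table were left alone.

**Last checks:**
- **Bottles:** the top camera put each axis about 1–2 mm from its coaster's fitted centre, and the side camera about 1–3 mm (12 mm allowed). Compared with where the bottles stood at the start, they are shifted by up to about 6 mm. Since I aimed at the fitted coaster centres, the two references differ slightly.
- **Jar:** the last top view put it about 1 mm from my estimate of the pan centre, and an earlier side view about 4 mm (15 mm allowed).
- **Rest of the scene:** everything looked upright and released in the last pictures. The flask showed no visible shift, and the gripper was clear at z = 0.30 m.

No check failed. In both side views taken with the arm over the mat, it blocked the view, so I repeated those checks after moving it clear. I did not repeat the jar's position fit in the final side view; it only looked right there.

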